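# Load the X-ray spectrometer and enable it with the key

## Robot

A 7-joint arm with a two-finger parallel gripper is mounted at the origin on the work surface. World frame = base frame: x ahead of the robot, y to its left, z up, the work surface at z = 0. Lengths are in mm, angles in rad, forces in N, time in s.
With the tool pointing down it reaches from about 425 to 825 mm from the base axis. Payload 3.6 kg.
Tool frame: the origin (TCP) lies at the very end of the fingers, on their centre line; the grasp point (between the pads) lies 19 mm behind it; z points along the fingers, y is the line along which they close (so a half turn about z gives the same grasp; the last joint's range is limited). The gripper opens to 85 mm and grips with 20 to 120 N. Pads are 22 mm wide; open, the fingers measure 114 mm over their backs; the gripper's body (76 mm by 85 mm) begins 54 mm behind the grasp point. The pads swing forward as they close: fully open they stand 13 mm farther back than shut.
Start: joints at [-1.31, 0.615, -0.013, 1.423, 0.008, 1.103, -0.04], TCP at [183.842, 623.43, 231.297] pointing down, gripper open.
Joint ranges: [-3.12, 3.12], [-0.3, 2.06], [-1.34, 1.32], [0.26, 2.42], [-1.36, 4.5], [0.01, 1.98], [-2.84, 2.84]. Speed limits (rad/s): [2.79, 2.79, 3.14, 3.14, 3.14, 3.14, 3.14].

## Interface

Orientations are given as a rotation vector (axis times angle).
In Python, from rig import status, cams, close_job, spotter gives the robot as it stands.
- The arm moves only by the tool play_rows, never from a script. Its argument "moves" is a list of rows, each an object of numbers: "dx", "dy", "dz": the shift along the world's x, y, z normalised to -1 to 1, where 1 is 300 mm; "turn": the turn about the world's z normalised to -1 to 1, where 1 is 45 degrees. In form: [{"dx": .., "dy": .., "dz": .., "turn": ..}, ...]. A call has 1 to 8 rows; each row is the pose to reach, as a shift and turn from the pose commanded when the call began; what a row does not reach only later rows make up. A row lasts 1/12 s, in which the tool goes at most 41.7 mm and 7.16 degrees, less where a joint would pass 70% of its speed; a pose out of reach is approached as far as the arm can. A call with a number of a shift or a turn outside -1 to 1 is refused whole. A call with a gripper value outside its range is refused whole. "hand" is the closure, from 0 (fully open) to 1 (shut), set as the call begins (left out, the last holds). The fingers move at their own pace and stop on an object; the grip force is fixed at half the most. Time passes only in rows, so rows that repeat a pose let the fingers close. It gives the time, the measured TCP pose, the force, the opening and the grip force at its end, in the units of the state.
- status.get_obs(): the state, without advancing time (a new reading comes with each control period).
- cams.capture(name): name is "scene" or "side" or "wrist"; returns a dict with "pixels" (384x512x3 uint8, red, green, blue), "fx", "fy", "cx", "cy" (pixels), "pose" (4x4, takes a point from camera to world coordinates). Camera axes: x right, y down, z forward; pixel columns grow to the right and rows downward; lengths in mm; the calibration is good to about 2 mm. A picture is of the moment at which its call begins. There is no depth.
- close_job(): hands the job in; it is judged then, once.
Trained networks look in a picture, given as the dict that the camera call returned (one of the last four; its "shot" number tells which), for a name from the list of things; names that differ only in an ending like _2 or _b are one class to them, and where a whole thing is asked for, a point or a joint stands for the part that bears it (a point fixed in the world has none). Each returns a list of dicts, best first, with "score" (0 to 1); they miss things now and then, are a little off and sometimes report something else, mostly with a low value. They report only what shows in the picture. A call takes as long as a camera call. They do not tell look-alikes from the thing itself.
- spotter.spot_in(query, picture): "xyz" ([x, y, z] in mm, in the coordinates of the camera as it stood for that picture, good to about 4 mm: the middle of the surface that is visible of it).
The state is a dict: "time_s": time; "joints": joint angles; "qd": joint speeds; "joint_efforts": joint torques, N m; "position": TCP position; "ee_rot": TCP orientation; "wrist_force": force on the tool from outside, world axes, zero at the start; "torque": the same for the moment, N m; "width": finger opening in mm; "gripper_force": force on a finger pad.
Only numpy, scipy, OpenCV 4.12 (cv2) and the standard library are available. Lean on these libraries where they do the work, as an engineer would, in place of code of your own. Each camera call takes 0.05 s, during which the arm holds its last target. There are 200 camera calls.

## Task

Put every sample cup from the pad upright into a recess of its own in the blue tray, then slide the loaded tray into the spectrometer until it is fully home. Only then take the key from its stand, push it fully into the key switch on top of the machine and turn it clockwise all the way to on, leaving the key in the switch. Leave the bottle, the jar and the spatula alone.

Things in the scene. Friction and masses are not known exactly. Their poses are not given: they have to be found in the camera images.
- tray: Loose blue tray, 156 mm long (x) by 128 wide (y), 10 thick, 0.45 kg; origin: centre of underside. Handle at its -x end; +x end enters the machine first. Six recesses 46 mm across, 6 deep (floor 4 mm above the underside) at x = -48, 0, 48 and y = -34, 34 mm. Cups in it are 28 mm apart along y (finger room), 8 mm along x. It rests on the 6 mm loading shelf before the machine.
- tray_handle (a point): Grip point of the tray's handle, an upright aluminium plate 10 mm thick along the tray's x, 50 mm wide along its y, 6 to 62 mm above the tray's underside, on a stem 70 mm before the tray's edge. Point at tray x = -148 mm, 45 mm above the underside; axes as the tray. Grip it from above across its thickness.
- spectrometer: Fixed white machine 360 x 360 mm, 150 high; origin: centre of underside. Front at x = -180 mm with an opening 136 mm wide, up to 78 mm above the bench, flared guides 14 mm high reaching 35 mm out at both sides. A 6 mm thick, 200 mm wide aluminium shelf runs from x = -370 mm level into the opening. The tray goes in along the machine's +x.
- tray_home (a point): Where the tray's origin lies when it is fully home against the inner stop: machine x = -102 mm, on top of the shelf; axes as the machine, the tray's x along this x. The tray's front edge is then flush with the machine's front, its handle 70 mm outside. 4 mm of room on each side in the opening.
- switch_slot (a point): Centre of the slot mouth on the top face of the key switch's steel rotor, in a fixed yellow box 90 x 90 x 34 mm on the machine's top; face 40 mm above the box's underside, 6 mm above the box. Axes turn with the rotor: z up, x along the slot. Slot 19 mm long (x), 8 wide (y), over 22 deep. Grey dot: off, green dot: on.
- key_switch (a joint): Angle of the key switch's rotor in rad: near 0 = off, 1.2 = on (end stop). It grows as the rotor turns clockwise seen from above and stays where it is left (friction about 0.04 N m).
- key_grip (a point): Loose red-headed key, 45 g, at first upright, blade down, in a fixed grey stand 50 x 50 x 30 mm. Point in the middle of the bow, 48 mm above the blade's tip; z up, x along the width. Bow 32 mm wide (x), 10 thick (y), 26 to 64 mm above the tip. Blade 16 x 5 mm, 22 long, last 8 mm tapered; fits either way round, with up to 0.2 rad of play in the slot.
- key_shoulder (a point): Underside of the key's round shoulder (22 mm across, 4 mm thick), on the key's axis, 22 mm above the blade's tip; axes as the key. It lies on the rotor's face when the key is fully in.
- pad: Fixed grey-blue pad 260 x 200 x 3 mm on which the cups stand at first. Origin at the centre of its underside.
- amber_bottle: Bystander: amber glass bottle, 56 mm diameter, 110 mm tall; origin at the centre of its underside.
- jar: Bystander: small jar, 52 mm diameter, 60 mm tall; origin at the centre of its underside.
- spatula: Bystander: spatula 160 mm long lying on the bench; origin about its middle.
- cup0_c (a point): Sample cup (may be absent): upright white cylinder with an orange collar, 40 mm diameter, 36 mm tall, about 60 g. This point is its centre, half-way up; z up.
- cup1_c (a point): Sample cup (may be absent): upright white cylinder with an orange collar, 40 mm diameter, 36 mm tall, about 60 g. This point is its centre, half-way up; z up.
- cup2_c (a point): Sample cup (may be absent): upright white cylinder with an orange collar, 40 mm diameter, 36 mm tall, about 60 g. This point is its centre, half-way up; z up.
- cup3_c (a point): Sample cup (may be absent): upright white cylinder with an orange collar, 40 mm diameter, 36 mm tall, about 60 g. This point is its centre, half-way up; z up.
- cup4_c (a point): Sample cup (may be absent): upright white cylinder with an orange collar, 40 mm diameter, 36 mm tall, about 60 g. This point is its centre, half-way up; z up.
- cup5_c (a point): Sample cup (may be absent): upright white cylinder with an orange collar, 40 mm diameter, 36 mm tall, about 60 g. This point is its centre, half-way up; z up.
Mind the look-alikes: they are no part of the job. What is shaped like the part that bears cup4_c but green or yellow is not meant.

How it is judged (in metres and radians):
On the way, in this order (a step that is already met when the one before it is completed fails the run):
1. every cup present sits upright in a recess of the tray (z of cup0_c in the frame of tray between 0.016 and 0.0255 m and x of cup0_c in the frame of tray between -0.056 and 0.056 m and y of cup0_c in the frame of tray between -0.042 and 0.042 m and angle between each of cup0_c, cup1_c, cup2_c, cup3_c, cup4_c, cup5_c's own z axis and vertical below 0.15 rad and z of cup1_c in the frame of tray between 0.016 and 0.0255 m and x of cup1_c in the frame of tray between -0.056 and 0.056 m and y of cup1_c in the frame of tray between -0.042 and 0.042 m and z of cup2_c in the frame of tray between 0.016 and 0.0255 m and x of cup2_c in the frame of tray between -0.056 and 0.056 m and y of cup2_c in the frame of tray between -0.042 and 0.042 m and z of cup3_c in the frame of tray between 0.016 and 0.0255 m and x of cup3_c in the frame of tray between -0.056 and 0.056 m and y of cup3_c in the frame of tray between -0.042 and 0.042 m and z of cup4_c in the frame of tray between 0.016 and 0.0255 m and x of cup4_c in the frame of tray between -0.056 and 0.056 m and y of cup4_c in the frame of tray between -0.042 and 0.042 m and z of cup5_c in the frame of tray between 0.016 and 0.0255 m and x of cup5_c in the frame of tray between -0.056 and 0.056 m and y of cup5_c in the frame of tray between -0.042 and 0.042 m), for 0.2 s.
2. the loaded tray is fully home in the spectrometer (all of step 1 and x of tray in the frame of tray_home above -0.006 m and y of tray in the frame of tray_home between -0.008 and 0.008 m and z of tray in the frame of tray_home between -0.006 and 0.006 m and angle between the x axis of tray and the x axis of spectrometer, either way round below 0.07 rad), for 0.2 s.
3. the key is fully in the key switch (z of key_shoulder in the frame of switch_slot below 0.004 m and horizontal distance between key_shoulder and switch_slot below 0.005 m and angle between key_shoulder's own z axis and vertical below 0.15 rad and x of tray in the frame of tray_home above -0.006 m and y of tray in the frame of tray_home between -0.008 and 0.008 m and z of tray in the frame of tray_home between -0.006 and 0.006 m and angle between the x axis of tray and the x axis of spectrometer, either way round below 0.07 rad), for 0.2 s.
4. the key switch is turned to on (all of step 3 and value of joint key_switch above 1.05 rad), for 0.2 s.
At the end, for the whole second after the job is handed in: Every cup present is seated upright (within 0.15 rad) on the floor of a recess of the tray; the tray is within 6 mm of fully home, within 8 mm sideways and 0.07 rad of straight; the key's shoulder is within 4 mm of the rotor's face and 5 mm of its axis; the key switch stands above 1.05 rad (all of step 1 and all of step 4); the robot touches nothing.
It fails at once if the key switch is turned while the tray is not home (value of joint key_switch above 0.4 rad and not (x of tray in the frame of tray_home above -0.006 m and y of tray in the frame of tray_home between -0.008 and 0.008 m and z of tray in the frame of tray_home between -0.006 and 0.006 m and angle between the x axis of tray and the x axis of spectrometer, either way round below 0.07 rad)).
It fails at once if the amber_bottle is moved more than 40 mm or knocked over (distance of amber_bottle from where it was at the start of the episode above 0.04 m or angle between amber_bottle's own z axis and vertical above 0.5 rad).
It fails at once if the jar is moved more than 40 mm or knocked over (distance of jar from where it was at the start of the episode above 0.04 m or angle between jar's own z axis and vertical above 0.5 rad).
It fails at once if the spatula is moved more than 40 mm or knocked over (distance of spatula from where it was at the start of the episode above 0.04 m).
Of cup0, cup1, cup2, cup3, cup4, cup5 only 4 to 6 are there at a start; the rules pass over those that are not, and their reading is None.
At some moment in a run one of cup0, cup1, cup2, cup3, cup4, cup5 may be knocked a few centimetres aside while the robot is not near it.
It also fails if it takes over 210 s, if anything falls off the work surface, if the arm or the gripper's body presses on something with over 40 N, if the wrist force passes 120 N, or if a joint passes its speed limit or range.

## Working session

There is one attempt and no reset: what is moved stays moved. The work goes in short steps, Python scripts to look and compute and a tool call to move; the robot and the scene stay as the last step left them, time stands still between calls to the robot, and variables do not carry over. Pictures are saved under pics/ and viewed, at most 14 in all, crops included, and the job is handed in when it is done.

Besides the shell and the picture viewer there is one more tool, called after "Emit:" as name([rows], argument=value, ...), one row to a line, values as JSON. play_rows: Moves the arm, as the interface text tells. Scaled input: -1 to 1 covers 300 mm each way for a shift and 45 degrees each way for a turn. Its arguments: {"type":"object","properties":{"moves":{"type":"array","items":{"type":"object","properties":{"dx":{"type":"number","minimum":-1,"maximum":1},"dy":{"type":"number","minimum":-1,"maximum":1},"dz":{"type":"number","minimum":-1,"maximum":1},"turn":{"type":"number","minimum":-1,"maximum":1}}}},"hand":{"type":"number"}},"required":["moves"]}

```bash
mkdir -p pics; ls; cat > h.py <<'E'
import numpy as np, cv2
from rig import status, cams, close_job, spotter
def cap(n,save=None,scale=1.5):
    p=cams.capture(n)
    if save: cv2.imwrite('pics/'+save,cv2.resize(cv2.cvtColor(p['pixels'],cv2.COLOR_RGB2BGR),None,fx=scale,fy=scale,interpolation=cv2.INTER_CUBIC))
    return p
def W(p,c): c=np.append(np.array(c,float),1); return (np.array(p['pose'])@c)[:3]
def proj(p,w):
    c=np.linalg.inv(np.array(p['pose']))@np.append(np.array(w,float),1)
    return np.array([p['fx']*c[0]/c[2]+p['cx'],p['fy']*c[1]/c[2]+p['cy']])
def ray(p,uv):
    T=np.array(p['pose']); d=T[:3,:3]@np.array([(uv[0]-p['cx'])/p['fx'],(uv[1]-p['cy'])/p['fy'],1.]); return T[:3,3],d/np.linalg.norm(d)
def onz(p,uv,z):
    o,d=ray(p,uv); return o+d*(z-o[2])/d[2]
def spot(q,p,n=8,mins=0.2):
    for r in spotter.spot_in(q,p)[:n]:
        if r['score']>mins:
            w=W(p,r['xyz']); print(q,round(r['score'],2),w.round(1),proj(p,w).round(0))
E
python3 - <<'E'
from h import *
a=cap('scene','s0.png'); b=cap('side','d0.png'); 
for p in (a,b):
    print(np.array(p['pose']).round(2)[:3].tolist(),p['fx'])
    for q in ['cup0_c','tray','tray_handle','spectrometer','key_switch','key_grip','pad','amber_bottle','jar','spatula']: spot(q,p)
o=status.get_obs(); print(o)
E
```

```text
pics
[[-0.54, 0.47, -0.7, 1505.45], [0.84, 0.32, -0.43, 531.59], [0.02, -0.82, -0.57, 926.48]] 440.14050109665993
cup0_c 0.69 [ 449.2 -246.6   33.7] [230. 193.]
cup0_c 0.33 [750.4  73.6   3.4] [259. 287.]
tray 0.74 [605.1  43.1  19.8] [276. 250.]
tray_handle 0.33 [ 741.3 -172.8   43.4] [193. 242.]
spectrometer 0.79 [718.4 386.8 147.5] [377. 290.]
key_switch 0.45 [627.  280.2 192. ] [354. 239.]
key_grip 0.51 [449.  -88.7  57.5] [267. 202.]
pad 0.83 [ 540.  -304.7    3.2] [201. 206.]
amber_bottle 0.69 [749.2 -57.5  63.1] [222. 253.]
jar 0.82 [ 740.8 -173.1   45.1] [193. 242.]
spatula 0.87 [749.8  73.2   8.5] [259. 285.]
[[1.0, -0.07, 0.06, 472.78], [-0.09, -0.68, 0.72, -843.11], [-0.01, -0.73, -0.69, 898.7]] 414.28084712818054
cup0_c 0.85 [ 436.2 -268.1   40.2] [222. 285.]
cup0_c 0.69 [603.6  55.   15. ] [274. 195.]
tray 0.76 [605.5  53.8  18.2] [275. 194.]
tray 0.73 [445.9 -97.2  58. ] [223. 227.]
tray_handle 0.75 [604.4  50.   17.9] [275. 195.]
spectrometer 0.76 [591.8 208.  147.4] [265. 130.]
key_switch 0.54 [ 580.4 -253.6   39. ] [280. 275.]
key_grip 0.51 [445.2 -96.   55.8] [223. 
[... 218 characters left out ...]
ay([-1.31051359,  0.61490824, -0.01256641,  1.4234072 ,  0.00808245,
        1.1034039 , -0.0403666 ]), 'qd': array([-9.16300840e-04,  5.88100319e-04,  5.44440097e-05, -1.03235570e-03,
        3.57638900e-04, -1.19879364e-03, -3.21683745e-04]), 'joint_efforts': array([-3.11662516e-04, -4.69109523e+01,  2.58961972e-01, -1.71344465e+01,
        1.00202605e-02,  1.71538835e-03, -1.90997660e-06]), 'position': array([183.84525056, 623.42410855, 231.28956591]), 'ee_rot': array([-4.48866389e-01, -3.10931857e+00,  1.13581816e-04]), 'wrist_force': array([-0.70243035, -0.06806702,  0.33270266]), 'torque': array([-0.02613134,  0.01129653, -0.00281225]), 'gripper_force': 0.0, 'width': 85.77394975090358}
```

View pics/s0.png

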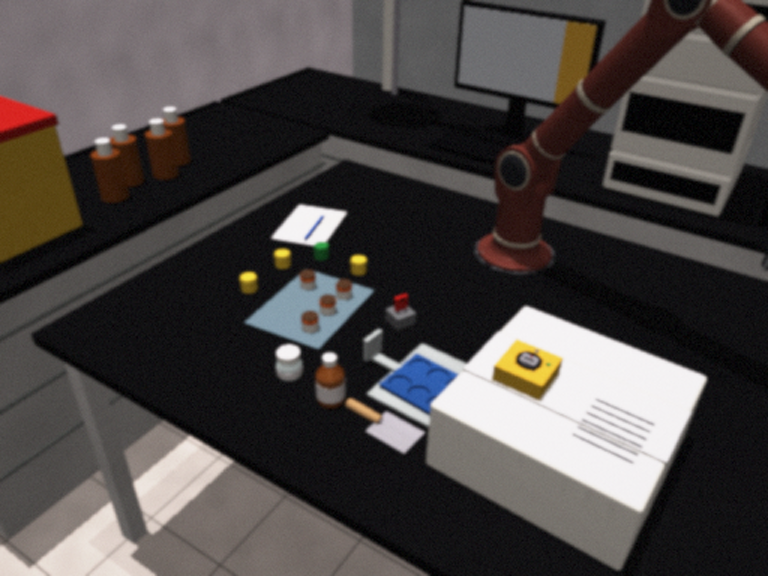

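View pics/d0.png

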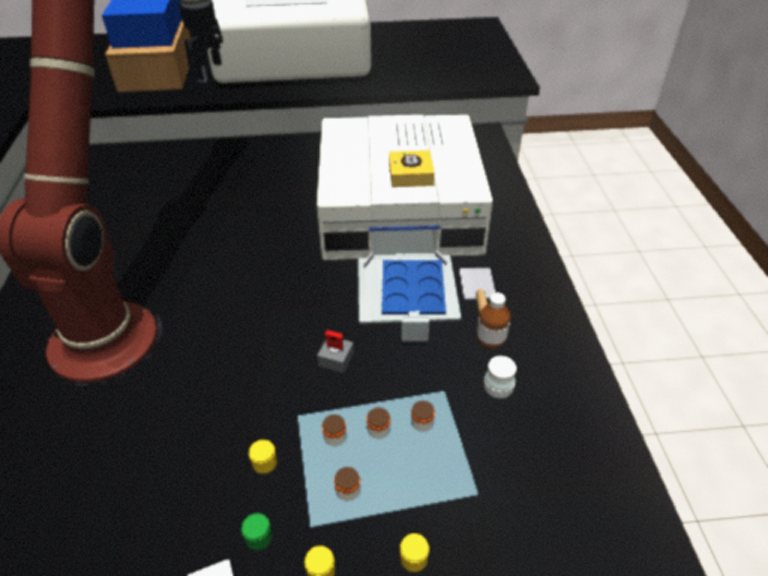

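Scene picture (1.5x): cups with brown contents and orange collar on the pad at (308,279), (344,288), (328,304), (310,320). The look-alikes are yellow at (249,282), (283,258), (359,264) and green at (322,250). Side view (1.5x): cups at (334,427), (378,419), (422,412), (347,481). The look-alikes are yellow at (262,456), (319,561), (414,552) and green at (256,530). The tray is at (413,287), its handle at (415,328), the red key at (334,341) and the switch at (411,160). I choose the four cups on the pad, which the description fits. Next I go over the pad with the wrist camera.

Emit:
play_rows([
  {"dx": 0.13,"dy": -0.05,"dz": 0.12,"turn": 0.0},
  {"dx": 0.26,"dy": -0.1,"dz": 0.24,"turn": 0.0},
  {"dx": 0.4,"dy": -0.15,"dz": 0.33},
  {"dx": 0.53,"dy": -0.2,"dz": 0.33},
  {"dx": 0.66,"dy": -0.25,"dz": 0.33},
  {"dx": 0.8,"dy": -0.33,"dz": 0.33},
  {"dx": 0.9,"dy": -0.43,"dz": 0.33},
  {"dx": 1.0,"dy": -0.55,"dz": 0.33},
], hand=0)

```text
validation failed for argument at $.mo...
```

Emit:
play_rows([
  {"dx": 0.05,"dy": -0.13,"turn": -0.1},
  {"dx": 0.1,"dy": -0.26,"turn": -0.2},
  {"dx": 0.15,"dy": -0.39,"turn": -0.3},
  {"dx": 0.2,"dy": -0.53,"turn": -0.4},
  {"dx": 0.22,"dy": -0.66,"turn": -0.5},
  {"dx": 0.22,"dy": -0.8,"turn": -0.6},
  {"dx": 0.22,"dy": -0.93,"turn": -0.7},
  {"dx": 0.22,"dy": -1.0,"turn": -0.8},
])

```text
validation failed for argument at $.mo...
```

```bash
python3 - <<'E'
from h import *
from scipy.spatial.transform import Rotation as R
o=status.get_obs(); print(o['time_s'],o['position'].round(1),R.from_rotvec(o['ee_rot']).as_matrix().round(3).tolist(),o['joints'].round(2))
p=cap('wrist','w0.png'); T=np.array(p['pose']); print(T.round(3).tolist(),p['fx'])
E
```

```text
1.1 [183.8 623.4 231.3] [[-0.959, 0.283, -0.0], [0.283, 0.959, -0.0], [0.0, -0.0, -1.0]] [-1.31  0.61 -0.01  1.42  0.01  1.1  -0.04]
[[0.283, 0.926, 0.251, 121.879], [0.959, -0.273, -0.074, 640.281], [0.0, 0.262, -0.965, 373.548], [0.0, 0.0, 0.0, 1.0]] 278.7699975891016
```

View pics/w0.png

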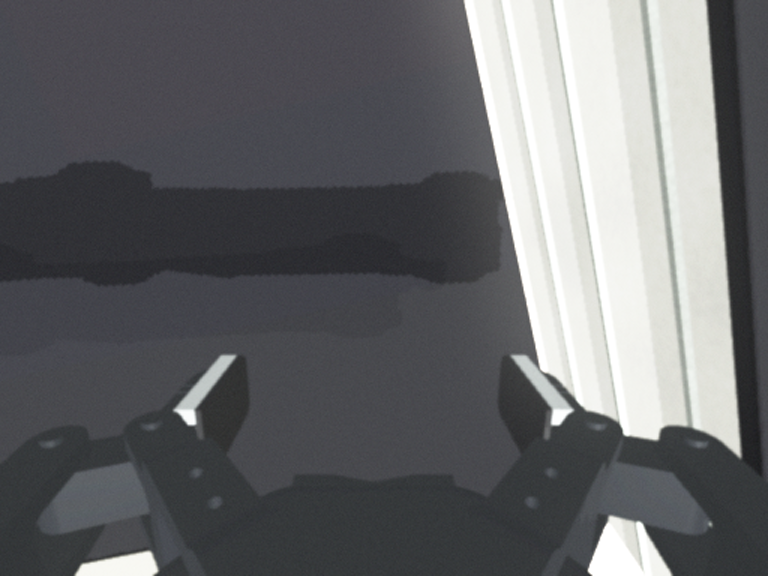

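The wrist picture shows only the machine's edge (right of x≈470) and the fingers. The move was refused, most likely because every row needs all four numbers.

Emit:
play_rows([
  {"dx": 0.1,"dy": -0.05,"dz": 0.08,"turn": -0.1},
  {"dx": 0.2,"dy": -0.1,"dz": 0.16,"turn": -0.2},
  {"dx": 0.3,"dy": -0.14,"dz": 0.25,"turn": -0.3},
  {"dx": 0.42,"dy": -0.18,"dz": 0.3,"turn": -0.4},
  {"dx": 0.54,"dy": -0.22,"dz": 0.33,"turn": -0.5},
  {"dx": 0.66,"dy": -0.28,"dz": 0.33,"turn": -0.6},
  {"dx": 0.78,"dy": -0.35,"dz": 0.33,"turn": -0.7},
  {"dx": 0.9,"dy": -0.42,"dz": 0.33,"turn": -0.8},
], hand=0)

```text
time_s: 1.82
position: [455.2, 496.7, 330.7]
ee_rot: [-1.392, -2.816, -0.001]
wrist_force: [1.3, -0.0, -0.1]
width: 85.6
gripper_force: 0.0
```

Emit:
play_rows([
  {"dx": 0.06,"dy": -0.12,"dz": 0,"turn": -0.1},
  {"dx": 0.12,"dy": -0.25,"dz": 0,"turn": -0.2},
  {"dx": 0.18,"dy": -0.38,"dz": 0,"turn": -0.3},
  {"dx": 0.2,"dy": -0.51,"dz": 0,"turn": -0.4},
  {"dx": 0.2,"dy": -0.64,"dz": 0,"turn": -0.5},
  {"dx": 0.2,"dy": -0.77,"dz": 0,"turn": -0.6},
  {"dx": 0.2,"dy": -0.9,"dz": 0,"turn": -0.7},
  {"dx": 0.2,"dy": -1.0,"dz": 0,"turn": -0.8},
])

```text
time_s: 2.48
position: [513.8, 193.3, 330.8]
ee_rot: [2.198, 2.243, -0.001]
wrist_force: [1.1, 0.0, -0.2]
width: 85.5
gripper_force: 0.0
```

```bash
python3 - <<'E'
from h import *
from scipy.spatial.transform import Rotation as R
o=status.get_obs(); print(o['time_s'],o['position'].round(1),R.from_rotvec(o['ee_rot']).as_matrix().round(3).tolist(),o['joints'].round(2))
p=cap('wrist'); T=np.array(p['pose']); print(T.round(3).tolist(),p['fx'])
for n,w in [('cups',(470,-280,30)),('tray',(605,50,10)),('key',(447,-92,60))]: print(n,proj(p,w))
E
```

```text
2.4833 [513.8 193.3 330.8] [[-0.02, 1.0, 0.001], [1.0, 0.02, -0.001], [-0.001, 0.001, -1.0]] [-0.65  0.39  0.37  1.57 -0.15  1.21 -0.23]
[[1.0, 0.019, 0.007, 513.662], [0.02, -0.965, -0.262, 257.574], [0.002, 0.262, -0.965, 472.959], [0.0, 0.0, 0.0, 1.0]] 278.7699975891016
cups [221.60442629 391.84083991]
tray [296.68405345 239.45479394]
key [206.35604877 324.33547947]
```

```bash
python3 - <<'E'
from h import *
p=cap('wrist','w1.png'); np.save('w1.npy',p,allow_pickle=True)
E
```

```text
(no output)
```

View pics/w1.png

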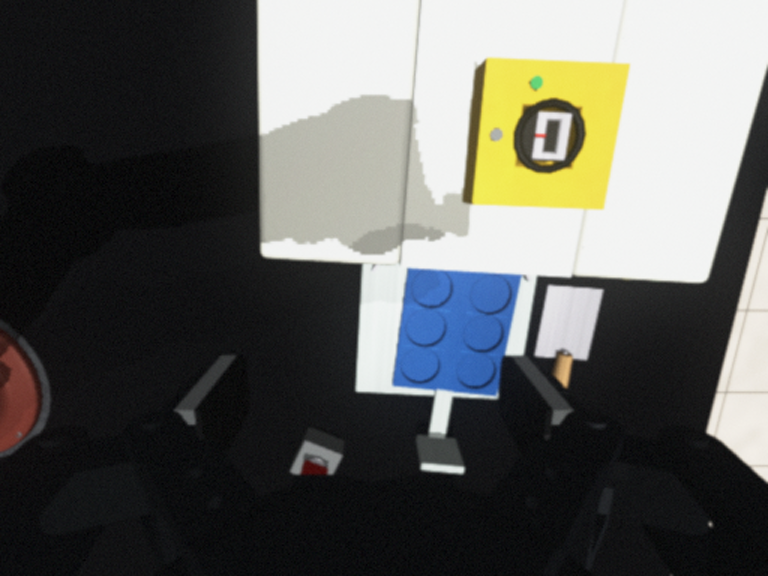

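Emit:
play_rows([
  {"dx": 0,"dy": -0.12,"dz": 0,"turn": 0},
  {"dx": 0,"dy": -0.25,"dz": 0,"turn": 0},
  {"dx": 0,"dy": -0.38,"dz": 0,"turn": 0},
  {"dx": 0,"dy": -0.51,"dz": 0,"turn": 0},
  {"dx": 0,"dy": -0.64,"dz": 0,"turn": 0},
  {"dx": 0,"dy": -0.77,"dz": 0,"turn": 0},
  {"dx": 0,"dy": -0.9,"dz": 0,"turn": 0},
  {"dx": 0,"dy": -1.0,"dz": 0,"turn": 0},
])

```text
time_s: 3.25
position: [513.6, -105.5, 330.7]
ee_rot: [2.191, 2.249, -0.0]
wrist_force: [-0.7, -0.7, 0.6]
width: 85.3
gripper_force: 0.0
```

```bash
python3 - <<'E'
from h import *
p=cap('wrist','w2.png'); np.save('w2.npy',p,allow_pickle=True)
E
```

```text
(no output)
```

View pics/w2.png

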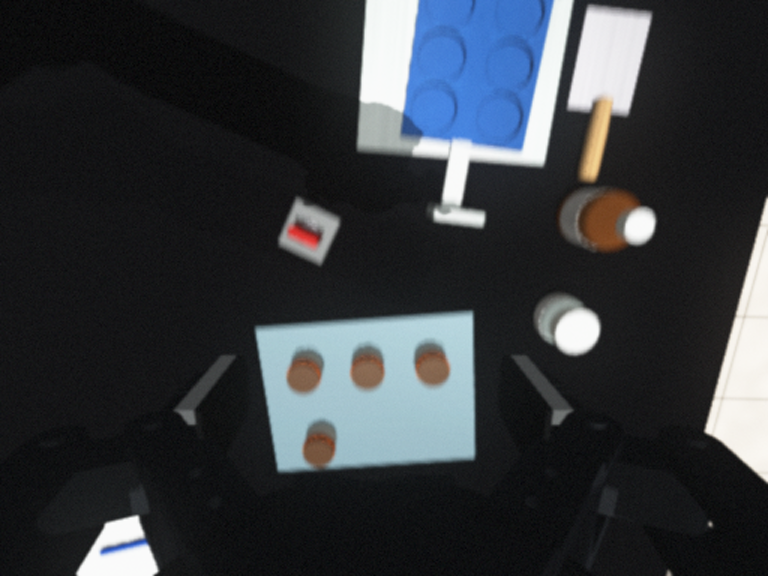

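Wrist picture 1 (1.5x): slot at (552,136), grey dot (497,134), green dot (536,83). Recesses are at (432,289), (490,294), (426,328), (483,333), (420,365), (476,371), and the handle at (440,455).
Wrist picture 2 (1.5x): brown cups at (304,372), (367,368), (433,364), (319,446), the red key at (304,236), the handle at (458,216), the bottle at (610,222) and the jar at (572,325). No look-alikes stand on the pad.

```bash
cat >> h.py <<'E'
def blobs(p,lo,hi,amin=30,roi=None):
    hsv=cv2.cvtColor(p['pixels'],cv2.COLOR_RGB2HSV); m=cv2.inRange(hsv,np.array(lo),np.array(hi))
    if roi: k=np.zeros_like(m); k[roi[1]:roi[3],roi[0]:roi[2]]=1; m*=k
    n,l,s,c=cv2.connectedComponentsWithStats(m)
    return [(c[i],s[i],l==i) for i in range(1,n) if s[i][4]>=amin]
def tri(obs):
    A=np.zeros((3,3));b=np.zeros(3)
    for p,uv in obs:
        o,d=ray(p,uv);M=np.eye(3)-np.outer(d,d);A+=M;b+=M@o
    return np.linalg.solve(A,b)
def circ(p,xy,z,r):  # image of a horizontal circle
    a=np.linspace(0,2*np.pi,40); return np.array([proj(p,(xy[0]+r*np.cos(t),xy[1]+r*np.sin(t),z)) for t in a])
E
python3 - <<'E'
from h import *
w1=np.load('w1.npy',allow_pickle=True).item();w2=np.load('w2.npy',allow_pickle=True).item()
sd=cams.capture('side'); sc=cams.capture('scene')
np.save('sd.npy',sd);np.save('sc.npy',sc)
for n,p in (('w2',w2),('sd',sd),('sc',sc)):
  for lo,hi in (((3,90,40),(16,255,255)),):
    for c,s,_ in blobs(p,lo,hi,20): 
      e=onz(p,c,35)
      if 350<e[0]<700 and -420<e[1]<-150: print(n,c.round(1),s[2:].tolist(),onz(p,c,35).round(1))
m=np.array([[x,y] for x in (-48,0,48) for y in (34,-34)],float)
def fit(P,M):
    P=np.array(P);a=P.mean(0);b=M.mean(0);q=(M-b);r=(P-a)
    th=np.arctan2((q[:,0]*r[:,1]-q[:,1]*r[:,0]).sum(),(q*r).sum()); c,s=np.cos(th),np.sin(th)
    t=a-np.array([[c,-s],[s,c]])@b; sc=np.linalg.norm(r)/np.linalg.norm(q); return t.round(1),np.degrees(th).round(2),sc.round(3)
# image: bottom row = tray x -48, left = world -x = tray +y
u1=np.array([(420,365),(476,371),(426,328),(483,333),(432,289),(490,294)])/1.5
u2=np.array([(434,108),(501,116),(442,54),(511,62)])/1.5
for z in (10,16,22): print(z,fit([onz(w1,u,z)[:2] for u in u1],m),fit([onz(w2,u,z)[:2] for u in u2],m[:4]))
for a,b in ((0,0),(1,1),(2,2),(3,3)): print('tri recess',tri([(w1,u1[a]),(w2,u2[b])]).round(1))
print('handle top? tri',tri([(w1,np.array((443,467))/1.5),(w2,np.array((462,222))/1.5)]).round(1))
for u in ((552,136),(497,134),(536,83)): print('sw',onz(w1,np.array(u)/1.5,190).round(1))
for u in ((540,158),(566,112),(537,158),(544,112),(572,112)): print('slot',onz(w1,np.array(u)/1.5,190).round(1))
for n,p in (('w2',w2),('sd',sd),('sc',sc)):
  for lo,hi in (((0,150,60),(3,255,255)),((173,120,60),(180,255,255))):
    for c,s,mk in blobs(p,lo,hi,10):
      e=onz(p,c,50)
      if 350<e[0]<560 and -200<e[1]<50: 
        ys,xs=np.where(mk); pts=np.array([onz(p,(x,y),64)[:2] for x,y in zip(xs,ys)]); ev,V=np.linalg.eigh(np.cov(pts.T)); print('key',n,c.round(1),s.tolist(),onz(p,c,64).round(1),np.sqrt(ev),np.degrees(np.arctan2(V[1,1],V[0,1])))
spot('key_grip',w2); spot('cup0_c',w2)
E
```

```text
w2 [287.8 244.4] [22, 20, 348] [ 586.1 -246.7   35. ]
w2 [244.6 246.4] [22, 21, 346] [ 512.2 -252.4   35. ]
w2 [202.4 249.3] [22, 21, 351] [ 439.9 -259.5   35. ]
w2 [212.4 298.7] [20, 21, 330] [ 456.2 -357.1   35. ]
sd [281.6 275.1] [16, 15, 179] [ 583.7 -251.    35. ]
sd [251.8 279.8] [16, 15, 183] [ 508.9 -257.4   35. ]
sd [222.1 284.5] [15, 16, 186] [ 435.8 -263.7   35. ]
sd [230.9 320.4] [17, 18, 230] [ 452.4 -361.2   35. ]
sc [204.4 183.4] [11, 10, 76] [ 454.3 -357.2   35. ]
sc [229.1 189.9] [9, 10, 74] [ 437.3 -257.    35. ]
sc [218. 201.] [9, 9, 65] [ 515.8 -248.1   35. ]
sc [206.1 212.2] [10, 9, 71] [ 590.4 -241.8   35. ]
10 (array([613.6,  75.3]), np.float64(84.46), np.float64(1.004)) (array([613.7,  75.9]), np.float64(85.14), np.float64(1.032))
16 (array([612.3,  77.5]), np.float64(84.46), np.float64(0.991)) (array([612.4,  74.7]), np.float64(85.14), np.float64(1.019))
22 (array([611. ,  79.8]), np.float64(84.46), np.float64(0.978)) (array([611.1,  73.5]), np.float64(85.14), np.float64(1.005))
tri recess [574.7  30.1   8.5]
tri recess [643.1  23.9  11.3]
tri recess [579.3  79.2  12.1]
tri recess [647.3  73.6  12.9]
handle top? tri [602.5 -81.   51.9]
sw [629.7 276.  190. ]
sw [594.5 276.9 190. ]
sw [616.1 306.7 190. ]
slot [623.6 262.5 190. ]
slot [636.8 290.2 190. ]
slot [621.6 262.5 190. ]
slot [623.  290.1 190. ]
slot [640.6 290.2 190. ]
key w2 [202.6 156.2] [193, 150, 20, 13, 132] [447.7 -95.8  64. ] [2.92918677 8.0642958 ] 156.78727536509953
key sd [222.4 225. ] [216, 219, 13, 14, 113] [444. -96.  64.] [ 7.96429354 12.45290735] 113.6067511511324
key sc [266.9 200.2] [263, 195, 9, 12, 77] [450.3 -88.9  64. ] [ 8.09351997 16.88087335] -154.9602712662928
key_grip 0.52 [450.  -91.2  70.3] [203. 154.]
key_grip 0.23 [ 454.  -346.    38.1] [211. 294.]
cup0_c 0.81 [ 440.8 -255.1   35.7] [203. 247.]
cup0_c 0.65 [446.8 -88.8  71.6] [201. 152.]
cup0_c 0.39 [608.2  59.7  19. ] [314.  50.]
```

Emit:
play_rows([
  {"dx": 0,"dy": -0.06,"dz": -0.1,"turn": -0.13},
  {"dx": 0,"dy": -0.12,"dz": -0.2,"turn": -0.13},
  {"dx": 0,"dy": -0.18,"dz": -0.3,"turn": -0.13},
  {"dx": 0,"dy": -0.24,"dz": -0.4,"turn": -0.13},
  {"dx": 0,"dy": -0.24,"dz": -0.43,"turn": -0.13},
  {"dx": 0,"dy": -0.24,"dz": -0.43,"turn": -0.13},
  {"dx": 0,"dy": -0.24,"dz": -0.43,"turn": -0.13},
], hand=0.3)

```text
time_s: 4.08
position: [514.9, -172.2, 201.5]
ee_rot: [-2.298, -2.14, -0.002]
wrist_force: [0.5, 0.2, 1.1]
width: 59.9
gripper_force: 0.0
```

```bash
cat >> h.py <<'E'
def st():
    from scipy.spatial.transform import Rotation as R
    o=status.get_obs(); M=R.from_rotvec(o['ee_rot']).as_matrix()
    print('t',round(o['time_s'],2),'pos',o['position'].round(1),'yaw_y',np.degrees(np.arctan2(M[1,1],M[0,1])).round(2),'w',round(o['width'],1),'gf',round(o['gripper_force'],1),'F',o['wrist_force'].round(1),'q',o['joints'].round(2)); return o
def cups(p,z=37,roi=None):
    # top discs: dark brown; returns centre of the disc on plane z
    out=[]
    for c,s,mk in blobs(p,(0,60,30),(18,255,255),40,roi):
        ys,xs=np.where(mk); out.append((c.round(1),s.tolist(),onz(p,c,z).round(1)))
    return out
E
python3 - <<'E'
from h import *
st(); p=cap('wrist','w3.png'); np.save('w3.npy',p)
for c in cups(p): print(c)
hsv=cv2.cvtColor(p['pixels'],cv2.COLOR_RGB2HSV)
c=proj(p,(512,-252,39)).astype(int); print(c,[hsv[c[1]+d,c[0]].tolist() for d in range(-32,33,4)])
E
```

```text
t 4.08 pos [ 514.9 -172.2  201.5] yaw_y -4.08 w 59.9 gf 0.0 F [0.5 0.2 1.1] q [-0.01  0.51  0.44  1.79 -0.27  0.91  0.48]
(array([448.3,  17.3]), [438, 0, 30, 33, 408], array([722. , -26.2,  37. ]))
(array([482.5,  60.2]), [450, 24, 62, 69, 3317], array([760.9, -67.3,  37. ]))
(array([425.9,  74.3]), [419, 46, 23, 52, 306], array([705. , -76.6,  37. ]))
(array([171.3, 109.2]), [151, 98, 42, 22, 448], array([440.7, -91.9,  37. ]))
(array([309.2, 229.3]), [295, 218, 34, 30, 503], array([ 583.5, -238. ,   37. ]))
(array([250. , 242.7]), [234, 227, 33, 33, 833], array([ 512.6, -250.1,   37. ]))
(array([198.6, 251.2]), [192, 236, 16, 32, 363], array([ 450.1, -256.8,   37. ]))
(array([213.1, 310.9]), [199, 304, 29, 14, 314], array([ 458.8, -341.5,   37. ]))
[249 244] [[95, 32, 241], [95, 42, 231], [99, 35, 144], [43, 12, 143], [9, 148, 138], [11, 88, 145], [13, 89, 190], [13, 93, 189], [12, 92, 188], [13, 93, 186], [13, 94, 182], [13, 95, 180], [26, 9, 196], [95, 29, 244], [95, 30, 244], [96, 33, 244], [95, 33, 243]]
```

View pics/w3.png

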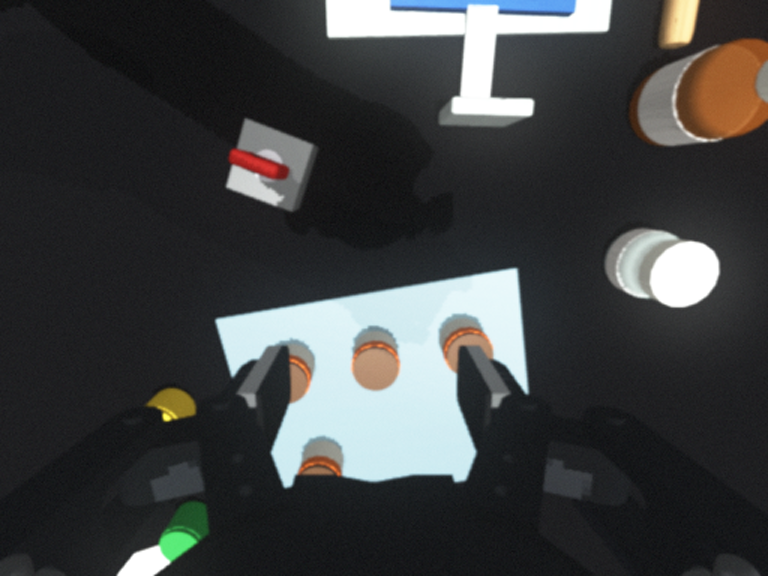

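Wrist picture 3 (1.5x): the middle cup, brown disc at (375,368), is between the fingers, clear of both neighbours at (290,378) and (467,352). It has the brown top with orange collar, so it is not a yellow (170,405) or green (185,525) look-alike. The key is at (258,163).

Emit:
play_rows([
  {"dx": -0.008,"dy": -0.13,"dz": -0.08,"turn": 0},
  {"dx": -0.008,"dy": -0.25,"dz": -0.2,"turn": 0},
  {"dx": -0.008,"dy": -0.268,"dz": -0.32,"turn": 0},
  {"dx": -0.008,"dy": -0.268,"dz": -0.44,"turn": 0},
  {"dx": -0.008,"dy": -0.268,"dz": -0.45,"turn": 0},
  {"dx": -0.008,"dy": -0.268,"dz": -0.45,"turn": 0},
  {"dx": -0.008,"dy": -0.268,"dz": -0.45,"turn": 0},
])

```text
time_s: 4.72
position: [513.8, -254.2, 68.8]
ee_rot: [2.298, 2.138, 0.004]
wrist_force: [0.4, 1.0, 0.6]
width: 59.9
gripper_force: 0.0
```

```bash
python3 - <<'E'
from h import *
st()
E
```

```text
t 4.72 pos [ 513.8 -254.2   68.8] yaw_y -4.13 w 59.9 gf 0.0 F [0.4 1.  0.6] q [ 0.21  0.72  0.34  1.83 -0.38  0.65  0.7 ]
```

Emit:
play_rows([
  {"dx": -0.004,"dy": 0.005,"dz": -0.1,"turn": 0},
  {"dx": -0.004,"dy": 0.005,"dz": -0.17,"turn": 0},
  {"dx": -0.004,"dy": 0.005,"dz": -0.19,"turn": 0},
  {"dx": -0.004,"dy": 0.005,"dz": -0.19,"turn": 0},
  {"dx": -0.004,"dy": 0.005,"dz": -0.19,"turn": 0},
])

```text
time_s: 5.13
position: [512.1, -253.8, 11.7]
ee_rot: [2.299, 2.135, 0.003]
wrist_force: [0.5, -0.2, 0.5]
width: 59.5
gripper_force: 0.0
```

Emit:
play_rows([
  {"dx": 0,"dy": 0,"dz": 0,"turn": 0},
  {"dx": 0,"dy": 0,"dz": 0,"turn": 0},
  {"dx": 0,"dy": 0,"dz": 0,"turn": 0},
  {"dx": 0,"dy": 0,"dz": 0,"turn": 0},
  {"dx": 0,"dy": 0,"dz": 0,"turn": 0},
  {"dx": 0,"dy": 0,"dz": 0,"turn": 0},
], hand=0.75)

```text
time_s: 5.63
position: [511.7, -254.2, 11.7]
ee_rot: [2.3, 2.135, 0.003]
wrist_force: [-0.4, 0.5, 6.1]
width: 38.2
gripper_force: 59.9
```

Emit:
play_rows([
  {"dx": 0,"dy": 0,"dz": 0.1,"turn": 0},
  {"dx": 0,"dy": 0,"dz": 0.22,"turn": 0},
  {"dx": 0,"dy": 0,"dz": 0.32,"turn": 0},
  {"dx": 0,"dy": 0,"dz": 0.32,"turn": 0},
])

```text
time_s: 5.97
position: [514.1, -256.3, 112.4]
ee_rot: [2.293, 2.127, 0.007]
wrist_force: [0.3, -0.8, -0.3]
width: 38.1
gripper_force: 60.4
```

```bash
python3 - <<'E'
from h import *
st(); p=cap('wrist'); cv2.imwrite('pics/g1.png',cv2.resize(cv2.cvtColor(p['pixels'],4)[200:384,130:390],None,fx=2.5,fy=2.5))
E
```

```text
t 5.97 pos [ 514.1 -256.3  112.4] yaw_y -4.3 w 38.1 gf 60.4 F [ 0.3 -0.8 -0.3] q [ 0.18  0.66  0.38  1.8  -0.35  0.73  0.68]
```

View pics/g1.png

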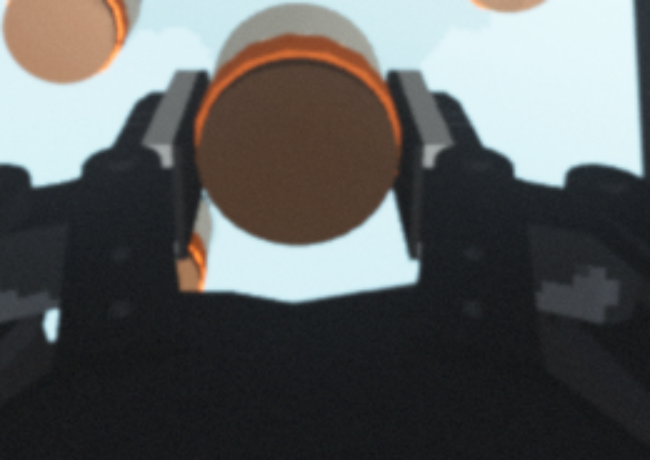

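Crop: the cup sits square between the pads, with its disc centre at crop (298,152), i.e. image (249,261). Width is 38 mm with 60 N on the pads. I carry it over the tray and look again there.

Emit:
play_rows([
  {"dx": 0.03,"dy": 0.1,"dz": 0.08,"turn": 0},
  {"dx": 0.08,"dy": 0.22,"dz": 0.13,"turn": 0},
  {"dx": 0.13,"dy": 0.34,"dz": 0.13,"turn": 0},
  {"dx": 0.18,"dy": 0.46,"dz": 0.13,"turn": 0},
  {"dx": 0.23,"dy": 0.58,"dz": 0.13,"turn": 0},
  {"dx": 0.28,"dy": 0.7,"dz": 0.13,"turn": 0},
  {"dx": 0.32,"dy": 0.82,"dz": 0.13,"turn": 0},
  {"dx": 0.32,"dy": 0.88,"dz": 0.13,"turn": 0},
])

```text
time_s: 6.68
position: [608.0, 18.4, 143.2]
ee_rot: [-2.292, -2.144, -0.006]
wrist_force: [-0.3, 1.9, -2.1]
width: 38.0
gripper_force: 60.5
```

Emit:
play_rows([
  {"dx": 0,"dy": 0,"dz": 0,"turn": 0},
  {"dx": 0,"dy": 0,"dz": 0,"turn": 0},
])

```text
time_s: 6.85
position: [605.5, 12.6, 143.3]
ee_rot: [-2.298, -2.14, 0.002]
wrist_force: [-0.0, -1.2, -0.7]
width: 38.5
gripper_force: 60.5
```

```bash
python3 - <<'E'
from h import *
st(); p=cap('wrist','t1.png'); np.save('t1.npy',p)
E
```

```text
t 6.85 pos [605.5  12.6 143.3] yaw_y -4.07 w 38.5 gf 60.5 F [-0.  -1.2 -0.7] q [-0.32  0.67  0.44  1.67 -0.35  0.88  0.19]
```

View pics/t1.png

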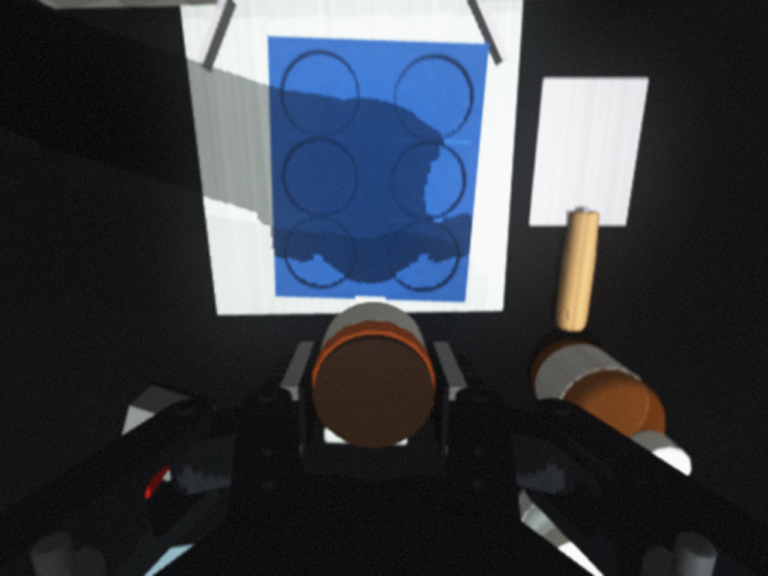

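Picture t1 (1.5x): tray corners at (268,37), (490,44), (465,301), (276,295); all six recesses are visible and empty. The held cup's disc centre is at (374,389). The flared guides start at (207,67) and (500,63).

```bash
cat > tr.py <<'E'
from h import *
from scipy.optimize import least_squares
def fit(p,px,mod,x0=(610,76,85)):
    px=np.array(px)
    def tw(v,m): c,s=np.cos(np.radians(v[2])),np.sin(np.radians(v[2])); return (v[0]+c*m[0]-s*m[1],v[1]+s*m[0]+c*m[1],6+m[2])
    f=lambda v: np.concatenate([proj(p,tw(v,m))-u for m,u in zip(mod,px)])
    r=least_squares(f,x0); print('tray',r.x.round(2),'rms px',np.sqrt((r.fun**2).mean()).round(2)); return r.x,tw
E
python3 - <<'E'
from tr import *
p=np.load('t1.npy',allow_pickle=True).item()
C=[(268,37),(490,44),(465,301),(276,295)]; mc=[(78,64,10),(78,-64,10),(-78,-64,10),(-78,64,10)]
H=[(320,94),(432,97),(320,177),(429,179),(320,252),(422,253)]; mh=[(48,34,10),(48,-34,10),(0,34,10),(0,-34,10),(-48,34,10),(-48,-34,10)]
fit(p,np.array(C)/1.5,mc); fit(p,np.array(H)/1.5,mh)
v,tw=fit(p,np.array(C+H)/1.5,mc+mh)
for m in [(-48,34,0),(-48,-34,0),(0,34,0),(0,-34,0)]: print(m,np.round(tw(v,m),1))
tcp=np.array([605.5,12.6,143.3])
print('cup off',(onz(p,np.array((374,389))/1.5,143.3-8.7+36)-tcp).round(1))
for u in ((207,67),(500,63)): print('guide',onz(p,np.array(u)/1.5,20).round(1))
for u in ((213,315),(503,310)): print('shelf',onz(p,np.array(u)/1.5,6).round(1))
E
```

```text
tray [612.4   75.98  84.11] rms px 0.86
tray [611.98  77.02  84.44] rms px 0.89
tray [612.15  76.59  84.19] rms px 1.0
(-48, 34, 0) [573.5  32.3   6. ]
(-48, -34, 0) [641.1  25.4   6. ]
(0, 34, 0) [578.3  80.    6. ]
(0, -34, 0) [646.   73.2   6. ]
cup off [ 2.   2.4 27.3]
guide [520.7 145.2  20. ]
guide [688.6 135.3  20. ]
shelf [492.6  -7.7   6. ]
shelf [696.  -18.3   6. ]
```

Emit:
play_rows([
  {"dx": -0.05,"dy": 0.1,"dz": 0,"turn": 0},
  {"dx": -0.097,"dy": 0.2,"dz": -0.03,"turn": 0},
  {"dx": -0.097,"dy": 0.217,"dz": -0.14,"turn": 0},
  {"dx": -0.097,"dy": 0.217,"dz": -0.25,"turn": 0},
  {"dx": -0.097,"dy": 0.217,"dz": -0.33,"turn": 0},
  {"dx": -0.097,"dy": 0.217,"dz": -0.33,"turn": 0},
  {"dx": -0.097,"dy": 0.217,"dz": -0.33,"turn": 0},
  {"dx": -0.097,"dy": 0.217,"dz": -0.33,"turn": 0},
])

```text
time_s: 7.57
position: [578.4, 73.7, 46.8]
ee_rot: [2.304, 2.132, 0.002]
wrist_force: [0.3, -0.1, 0.3]
width: 38.2
gripper_force: 60.5
```

```bash
python3 - <<'E'
from h import *
st(); p=cap('wrist'); cv2.imwrite('pics/g2.png',cv2.resize(cv2.cvtColor(p['pixels'],4)[60:384,110:400],None,fx=1.8,fy=1.8))
p=cap('side'); cv2.imwrite('pics/g2s.png',cv2.resize(cv2.cvtColor(p['pixels'],4)[150:250,200:330],None,fx=5,fy=5,interpolation=2))
E
```

```text
t 7.57 pos [578.4  73.7  46.8] yaw_y -4.44 w 38.2 gf 60.5 F [ 0.3 -0.1  0.3] q [-0.39  0.77  0.37  1.81 -0.43  0.64  0.16]
```

View pics/g2s.png

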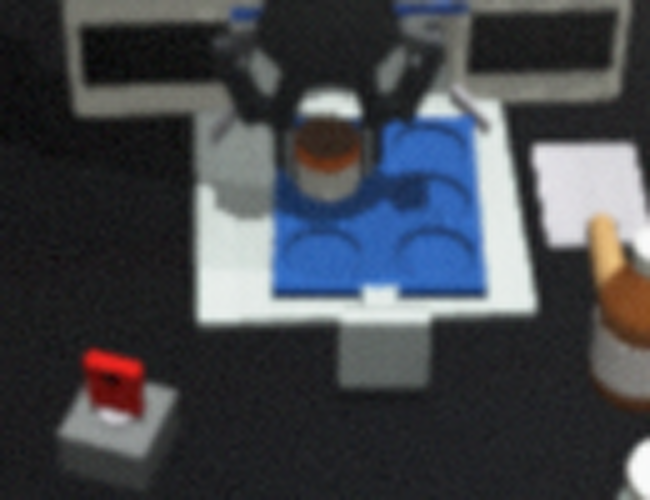

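Side crop: the held cup hangs over the tray's left middle recess, crop (325,160). The other recesses are empty.

Emit:
play_rows([
  {"dx": -0.007,"dy": 0.0137,"dz": -0.02,"turn": 0},
  {"dx": -0.007,"dy": 0.0137,"dz": -0.02,"turn": 0},
  {"dx": -0.007,"dy": 0.0137,"dz": -0.02,"turn": 0},
  {"dx": -0.007,"dy": 0.0137,"dz": -0.02,"turn": 0},
])

```text
time_s: 8.0
position: [575.1, 80.0, 39.6]
ee_rot: [2.302, 2.137, 0.001]
wrist_force: [-0.4, 0.5, 0.3]
width: 38.8
gripper_force: 60.5
```

```bash
python3 - <<'E'
from h import *
st()
E
```

```text
t 8.0 pos [575.1  80.   39.6] yaw_y -4.26 w 38.8 gf 60.5 F [-0.4  0.5  0.3] q [-0.4   0.78  0.36  1.82 -0.44  0.62  0.16]
```

Emit:
play_rows([
  {"dx": 0.004,"dy": -0.006,"dz": 0,"turn": 0},
  {"dx": 0.004,"dy": -0.006,"dz": -0.03,"turn": 0},
  {"dx": 0.004,"dy": -0.006,"dz": -0.05,"turn": 0},
  {"dx": 0.004,"dy": -0.006,"dz": -0.068,"turn": 0},
  {"dx": 0.004,"dy": -0.006,"dz": -0.068,"turn": 0},
  {"dx": 0.004,"dy": -0.006,"dz": -0.068,"turn": 0},
])

```text
time_s: 8.5
position: [575.9, 77.8, 18.8]
ee_rot: [-2.302, -2.136, 0.001]
wrist_force: [-1.5, 1.2, 3.7]
width: 38.6
gripper_force: 60.5
```

```bash
python3 - <<'E'
from h import *
st()
E
```

```text
t 8.5 pos [575.9  77.8  18.8] yaw_y -4.3 w 38.6 gf 60.5 F [-1.5  1.2  3.7] q [-0.38  0.81  0.34  1.82 -0.46  0.58  0.17]
```

Emit:
play_rows([
  {"dx": 0,"dy": 0,"dz": 0,"turn": 0},
  {"dx": 0,"dy": 0,"dz": 0,"turn": 0},
  {"dx": 0,"dy": 0,"dz": 0,"turn": 0},
  {"dx": 0,"dy": 0,"dz": 0.05,"turn": 0},
  {"dx": 0,"dy": 0,"dz": 0.17,"turn": 0},
  {"dx": 0,"dy": 0,"dz": 0.3,"turn": 0},
  {"dx": 0,"dy": -0.07,"dz": 0.4,"turn": 0},
  {"dx": 0,"dy": -0.2,"dz": 0.43,"turn": 0},
], hand=0.38)

```text
time_s: 9.17
position: [579.7, 24.0, 152.2]
ee_rot: [2.289, 2.148, 0.015]
wrist_force: [0.6, 0.6, -0.9]
width: 52.8
gripper_force: 0.0
```

```bash
python3 - <<'E'
from h import *
st(); p=cap('wrist'); q=cap('side')
for z in (36,46,52):
  for n,P in (('w',p),('s',q)):
    print(z,n,[(c[0],c[1][2:],onz(P,c[0],z).round(1)) for c in cups(P) if 540<c[2][0]<690 and 0<c[2][1]<150])
for c in cups(q,35):
    if 400<c[2][0]<640 and -400<c[2][1]<-200: print(c)
E
```

```text
t 9.17 pos [579.7  24.  152.2] yaw_y -3.64 w 52.8 gf 0.0 F [ 0.6  0.6 -0.9] q [-0.35  0.62  0.44  1.75 -0.35  0.84  0.19]
36 w [(array([239.9, 139.2]), [42, 30, 922], array([577.3,  71.6,  36. ]))]
36 s [(array([263.9, 185.5]), [11, 10, 99], array([574.7,  77.1,  36. ]))]
46 w [(array([239.9, 139.2]), [42, 30, 922], array([577.5,  72.2,  46. ]))]
46 s [(array([263.9, 185.5]), [11, 10, 99], array([573.5,  66.4,  46. ]))]
52 w [(array([239.9, 139.2]), [42, 30, 922], array([577.7,  72.5,  52. ]))]
52 s [(array([263.9, 185.5]), [11, 10, 99], array([572.8,  60. ,  52. ]))]
(array([281.6, 275. ]), [274, 268, 16, 15, 192], array([ 583.8, -250.7,   35. ]))
(array([222.2, 284.6]), [215, 277, 16, 16, 204], array([ 436. , -263.9,   35. ]))
(array([230.9, 320.5]), [223, 312, 17, 18, 244], array([ 452.4, -361.4,   35. ]))
```

The first cup is seated: side and wrist agree at blob height ≈41 mm. Next is the right cup.

Emit:
play_rows([
  {"dx": 0.033,"dy": -0.13,"dz": 0,"turn": 0},
  {"dx": 0.033,"dy": -0.26,"dz": 0,"turn": 0},
  {"dx": 0.033,"dy": -0.39,"dz": 0,"turn": 0},
  {"dx": 0.033,"dy": -0.52,"dz": 0,"turn": 0},
  {"dx": 0.033,"dy": -0.65,"dz": 0,"turn": 0},
  {"dx": 0.033,"dy": -0.78,"dz": -0.05,"turn": 0},
  {"dx": 0.033,"dy": -0.883,"dz": -0.14,"turn": 0},
  {"dx": 0.033,"dy": -0.883,"dz": -0.25,"turn": 0},
], hand=0.3)

```text
time_s: 9.93
position: [584.8, -259.5, 74.3]
ee_rot: [2.307, 2.115, -0.008]
wrist_force: [-0.2, -1.2, -0.6]
width: 59.7
gripper_force: 0.0
```

Emit:
play_rows([
  {"dx": 0,"dy": 0,"dz": -0.03,"turn": 0},
  {"dx": 0,"dy": 0,"dz": -0.03,"turn": 0},
  {"dx": 0,"dy": 0,"dz": -0.03,"turn": 0},
  {"dx": 0,"dy": 0,"dz": -0.03,"turn": 0},
])

```text
time_s: 10.27
position: [587.8, -245.9, 65.4]
ee_rot: [2.299, 2.138, 0.003]
wrist_force: [0.6, 0.2, -0.2]
width: 59.9
gripper_force: 0.0
```

```bash
python3 - <<'E'
from h import *
st()
E
```

```text
t 10.27 pos [ 587.8 -245.9   65.4] yaw_y -4.15 w 59.9 gf 0.0 F [ 0.6  0.2 -0.2] q [ 0.15  0.81  0.37  1.64 -0.38  0.77  0.62]
```

Emit:
play_rows([
  {"dx": -0.005,"dy": -0.004,"dz": -0.08,"turn": 0},
  {"dx": -0.005,"dy": -0.004,"dz": -0.15,"turn": 0},
  {"dx": -0.005,"dy": -0.004,"dz": -0.18,"turn": 0},
  {"dx": -0.005,"dy": -0.004,"dz": -0.18,"turn": 0},
  {"dx": -0.005,"dy": -0.004,"dz": -0.18,"turn": 0},
])

```text
time_s: 10.68
position: [585.6, -247.8, 11.0]
ee_rot: [2.301, 2.137, 0.001]
wrist_force: [-0.1, -0.7, -0.3]
width: 59.7
gripper_force: 0.0
```

Emit:
play_rows([
  {"dx": 0,"dy": 0,"dz": 0,"turn": 0},
  {"dx": 0,"dy": 0,"dz": 0,"turn": 0},
  {"dx": 0,"dy": 0,"dz": 0,"turn": 0},
  {"dx": 0,"dy": 0,"dz": 0,"turn": 0},
  {"dx": 0,"dy": 0,"dz": 0,"turn": 0},
], hand=0.75)

```text
time_s: 11.1
position: [586.2, -248.8, 12.0]
ee_rot: [2.3, 2.135, 0.003]
wrist_force: [0.3, 0.3, 5.5]
width: 38.4
gripper_force: 60.6
```

Emit:
play_rows([
  {"dx": 0,"dy": 0,"dz": 0.1,"turn": 0},
  {"dx": 0,"dy": 0,"dz": 0.22,"turn": 0},
  {"dx": 0.02,"dy": 0.1,"dz": 0.34,"turn": 0},
  {"dx": 0.05,"dy": 0.22,"dz": 0.42,"turn": 0},
  {"dx": 0.08,"dy": 0.35,"dz": 0.42,"turn": 0},
  {"dx": 0.11,"dy": 0.48,"dz": 0.42,"turn": 0},
  {"dx": 0.13,"dy": 0.61,"dz": 0.42,"turn": 0},
  {"dx": 0.16,"dy": 0.74,"dz": 0.42,"turn": 0},
])

```text
time_s: 11.77
position: [632.4, -23.9, 136.6]
ee_rot: [-2.303, -2.137, -0.001]
wrist_force: [1.0, 0.4, -1.3]
width: 38.3
gripper_force: 60.4
```

```bash
python3 - <<'E'
from h import *
st()
E
```

```text
t 11.77 pos [632.4 -23.9 136.6] yaw_y -4.29 w 38.3 gf 60.4 F [ 1.   0.4 -1.3] q [-0.25  0.72  0.44  1.6  -0.36  0.91  0.25]
```

Emit:
play_rows([
  {"dx": 0.033,"dy": 0.13,"dz": 0,"turn": 0},
  {"dx": 0.033,"dy": 0.26,"dz": 0,"turn": 0},
  {"dx": 0.033,"dy": 0.324,"dz": -0.05,"turn": 0},
  {"dx": 0.033,"dy": 0.324,"dz": -0.17,"turn": 0},
  {"dx": 0.033,"dy": 0.324,"dz": -0.27,"turn": 0},
  {"dx": 0.033,"dy": 0.324,"dz": -0.32,"turn": 0},
  {"dx": 0.033,"dy": 0.324,"dz": -0.32,"turn": 0},
  {"dx": 0.033,"dy": 0.324,"dz": -0.32,"turn": 0},
])

```text
time_s: 12.43
position: [642.2, 70.9, 39.5]
ee_rot: [-2.302, -2.136, 0.002]
wrist_force: [-0.2, -0.2, -0.9]
width: 38.6
gripper_force: 60.4
```

Emit:
play_rows([
  {"dx": 0,"dy": 0,"dz": 0,"turn": 0},
  {"dx": 0,"dy": 0,"dz": 0,"turn": 0},
  {"dx": 0,"dy": 0,"dz": 0,"turn": 0},
])

```text
time_s: 12.68
position: [643.8, 70.9, 41.7]
ee_rot: [2.302, 2.135, 0.004]
wrist_force: [0.1, -0.8, -1.1]
width: 38.3
gripper_force: 60.4
```

```bash
python3 - <<'E'
from h import *
st()
E
```

```text
t 12.68 pos [643.8  70.9  41.7] yaw_y -4.29 w 38.3 gf 60.4 F [ 0.1 -0.8 -1.1] q [-0.36  0.86  0.39  1.62 -0.43  0.75  0.15]
```

Emit:
play_rows([
  {"dx": 0,"dy": 0,"dz": -0.03,"turn": 0},
  {"dx": 0,"dy": 0,"dz": -0.055,"turn": 0},
  {"dx": 0,"dy": 0,"dz": -0.075,"turn": 0},
  {"dx": 0,"dy": 0,"dz": -0.075,"turn": 0},
  {"dx": 0,"dy": 0,"dz": -0.075,"turn": 0},
])

```text
time_s: 13.1
position: [641.7, 71.2, 18.6]
ee_rot: [-2.301, -2.135, 0.001]
wrist_force: [-4.3, 1.6, 10.7]
width: 38.3
gripper_force: 63.4
```

```bash
python3 - <<'E'
from h import *
st()
E
```

```text
t 13.1 pos [641.7  71.2  18.6] yaw_y -4.28 w 38.3 gf 63.4 F [-4.3  1.6 10.7] q [-0.36  0.89  0.37  1.63 -0.45  0.72  0.16]
```

Emit:
play_rows([
  {"dx": 0,"dy": 0,"dz": 0,"turn": 0},
  {"dx": 0,"dy": 0,"dz": 0,"turn": 0},
  {"dx": 0,"dy": 0,"dz": 0,"turn": 0},
  {"dx": 0,"dy": 0,"dz": 0.05,"turn": 0},
  {"dx": 0,"dy": 0,"dz": 0.17,"turn": 0},
  {"dx": 0,"dy": 0,"dz": 0.3,"turn": 0},
  {"dx": -0.07,"dy": -0.1,"dz": 0.4,"turn": 0},
  {"dx": -0.12,"dy": -0.2,"dz": 0.43,"turn": 0},
], hand=0.38)

```text
time_s: 13.77
position: [609.3, 14.6, 149.6]
ee_rot: [2.292, 2.144, 0.011]
wrist_force: [0.1, -1.0, 0.6]
width: 53.1
gripper_force: 0.0
```

Emit:
play_rows([
  {"dx": 0,"dy": 0,"dz": 0,"turn": 0},
  {"dx": 0,"dy": 0,"dz": 0,"turn": 0},
])

```text
time_s: 13.93
position: [606.2, 7.4, 147.8]
ee_rot: [2.308, 2.128, 0.0]
wrist_force: [0.1, 1.7, -0.9]
width: 52.9
gripper_force: 0.0
```

```bash
python3 - <<'E'
from h import *
st(); p=cap('wrist','t2.png'); np.save('t2.npy',p); q=cap('side')
for z in (41,):
  for n,P in (('w',p),('s',q)):
    print(z,n,[(c[0],c[1][2:],onz(P,c[0],z).round(1)) for c in cups(P) if 540<c[2][0]<690 and 0<c[2][1]<150])
for c in cups(q,35):
    if 400<c[2][0]<640 and -400<c[2][1]<-200: print(c)
E
```

```text
t 13.93 pos [606.2   7.4 147.8] yaw_y -4.63 w 52.9 gf 0.0 F [ 0.1  1.7 -0.9] q [-0.32  0.67  0.46  1.67 -0.36  0.88  0.2 ]
41 w [(array([207.1, 112.7]), [46, 46, 1672], array([578.1,  79.3,  41. ])), (array([283.8, 113. ]), [46, 47, 1671], array([643.6,  73.8,  41. ]))]
41 s [(array([263.9, 185.5]), [11, 10, 99], array([574.1,  71.8,  41. ])), (array([285.8, 185.1]), [12, 11, 106], array([640.5,  66.7,  41. ]))]
(array([222.2, 284.6]), [215, 277, 16, 16, 203], array([ 436. , -263.9,   35. ]))
(array([230.9, 320.5]), [223, 312, 17, 18, 243], array([ 452.4, -361.3,   35. ]))
```

View pics/t2.png

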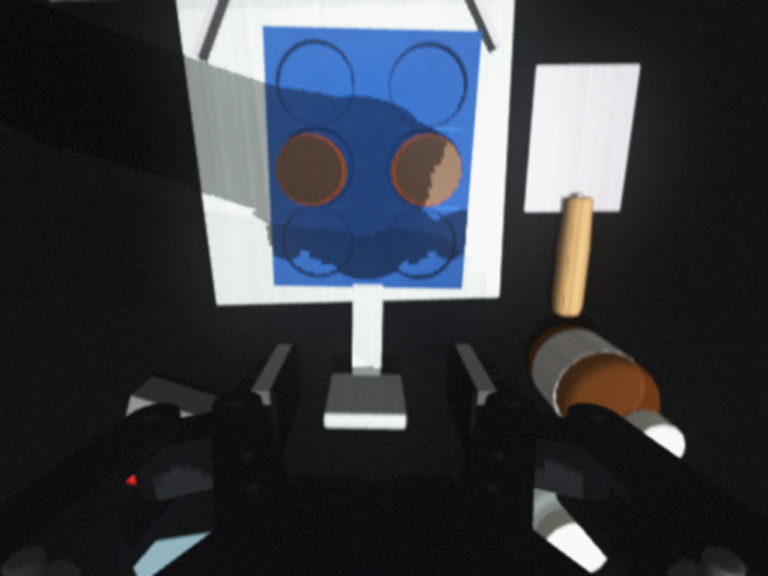

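Picture t2 (1.5x): both cups sit flat in the middle recesses at (312,169) and (426,170). The front recesses at (318,240) and (420,242) are free. Next is the left cup.

Emit:
play_rows([
  {"dx": -0.06,"dy": -0.12,"dz": 0,"turn": 0},
  {"dx": -0.12,"dy": -0.24,"dz": 0,"turn": 0},
  {"dx": -0.19,"dy": -0.36,"dz": 0,"turn": 0},
  {"dx": -0.26,"dy": -0.48,"dz": 0,"turn": 0},
  {"dx": -0.33,"dy": -0.6,"dz": 0,"turn": 0},
  {"dx": -0.4,"dy": -0.72,"dz": 0,"turn": 0},
  {"dx": -0.48,"dy": -0.83,"dz": 0,"turn": 0},
  {"dx": -0.557,"dy": -0.904,"dz": 0,"turn": 0},
], hand=0.3)

```text
time_s: 14.7
position: [438.7, -262.7, 145.6]
ee_rot: [2.303, 2.136, -0.003]
wrist_force: [0.2, -0.7, 0.0]
width: 59.8
gripper_force: 0.0
```

Emit:
play_rows([
  {"dx": 0,"dy": 0,"dz": -0.1,"turn": 0},
  {"dx": 0,"dy": 0,"dz": -0.2,"turn": 0},
  {"dx": 0,"dy": 0,"dz": -0.28,"turn": 0},
  {"dx": 0,"dy": 0,"dz": -0.28,"turn": 0},
  {"dx": 0,"dy": 0,"dz": -0.28,"turn": 0},
])

```text
time_s: 15.12
position: [439.4, -258.8, 60.8]
ee_rot: [-2.298, -2.136, 0.001]
wrist_force: [0.3, 0.9, -0.4]
width: 59.3
gripper_force: 0.0
```

```bash
python3 - <<'E'
from h import *
st()
E
```

```text
t 15.12 pos [ 439.4 -258.8   60.8] yaw_y -4.18 w 59.3 gf 0.0 F [ 0.3  0.9 -0.4] q [ 0.27  0.67  0.34  2.   -0.41  0.54  0.82]
```

Emit:
play_rows([
  {"dx": 0.002,"dy": -0.007,"dz": -0.08,"turn": 0},
  {"dx": 0.002,"dy": -0.007,"dz": -0.14,"turn": 0},
  {"dx": 0.002,"dy": -0.007,"dz": -0.165,"turn": 0},
  {"dx": 0.002,"dy": -0.007,"dz": -0.165,"turn": 0},
  {"dx": 0.002,"dy": -0.007,"dz": -0.165,"turn": 0},
])

```text
time_s: 15.53
position: [440.9, -262.4, 13.8]
ee_rot: [2.301, 2.137, 0.001]
wrist_force: [-0.4, -0.4, -0.1]
width: 59.9
gripper_force: 0.0
```

Emit:
play_rows([
  {"dx": 0,"dy": 0,"dz": 0,"turn": 0},
  {"dx": 0,"dy": 0,"dz": 0,"turn": 0},
  {"dx": 0,"dy": 0,"dz": 0,"turn": 0},
  {"dx": 0,"dy": 0,"dz": 0,"turn": 0},
  {"dx": 0,"dy": 0,"dz": 0,"turn": 0},
], hand=0.75)

```text
time_s: 15.95
position: [440.8, -262.7, 14.5]
ee_rot: [2.301, 2.136, 0.002]
wrist_force: [-0.4, 0.6, 5.8]
width: 38.5
gripper_force: 59.9
```

Emit:
play_rows([
  {"dx": 0,"dy": 0,"dz": 0.1,"turn": 0},
  {"dx": 0,"dy": 0,"dz": 0.22,"turn": 0},
  {"dx": 0.1,"dy": 0.05,"dz": 0.34,"turn": 0},
  {"dx": 0.2,"dy": 0.12,"dz": 0.42,"turn": 0},
  {"dx": 0.28,"dy": 0.23,"dz": 0.42,"turn": 0},
  {"dx": 0.35,"dy": 0.34,"dz": 0.42,"turn": 0},
  {"dx": 0.4,"dy": 0.46,"dz": 0.42,"turn": 0},
  {"dx": 0.43,"dy": 0.58,"dz": 0.42,"turn": 0},
])

```text
time_s: 16.62
position: [571.5, -85.8, 140.1]
ee_rot: [2.3, 2.137, 0.004]
wrist_force: [0.4, 0.1, -1.3]
width: 38.3
gripper_force: 60.5
```

```bash
python3 - <<'E'
from h import *
st()
E
```

```text
t 16.62 pos [571.5 -85.8 140.1] yaw_y -4.2 w 38.3 gf 60.5 F [ 0.4  0.1 -1.3] q [-0.17  0.64  0.45  1.76 -0.37  0.82  0.39]
```

Emit:
play_rows([
  {"dx": 0.006,"dy": 0.13,"dz": 0,"turn": 0},
  {"dx": 0.006,"dy": 0.26,"dz": 0,"turn": 0},
  {"dx": 0.006,"dy": 0.39,"dz": -0.05,"turn": 0},
  {"dx": 0.006,"dy": 0.39,"dz": -0.17,"turn": 0},
  {"dx": 0.006,"dy": 0.39,"dz": -0.28,"turn": 0},
  {"dx": 0.006,"dy": 0.39,"dz": -0.32,"turn": 0},
  {"dx": 0.006,"dy": 0.39,"dz": -0.32,"turn": 0},
  {"dx": 0.006,"dy": 0.39,"dz": -0.32,"turn": 0},
])

```text
time_s: 17.28
position: [571.2, 27.7, 43.6]
ee_rot: [2.304, 2.135, -0.0]
wrist_force: [-0.2, 0.1, -0.9]
width: 38.3
gripper_force: 60.5
```

Emit:
play_rows([
  {"dx": 0,"dy": 0,"dz": 0,"turn": 0},
  {"dx": 0,"dy": 0,"dz": 0,"turn": 0},
  {"dx": 0,"dy": 0,"dz": 0,"turn": 0},
])

```text
time_s: 17.53
position: [572.1, 28.2, 44.7]
ee_rot: [2.302, 2.134, 0.004]
wrist_force: [-0.5, 0.5, 0.3]
width: 38.1
gripper_force: 60.5
```

```bash
python3 - <<'E'
from h import *
st()
E
```

```text
t 17.53 pos [572.1  28.2  44.7] yaw_y -4.33 w 38.1 gf 60.5 F [-0.5  0.5  0.3] q [-0.32  0.77  0.38  1.84 -0.46  0.62  0.27]
```

Emit:
play_rows([
  {"dx": 0,"dy": 0,"dz": -0.03,"turn": 0},
  {"dx": 0,"dy": 0,"dz": -0.055,"turn": 0},
  {"dx": 0,"dy": 0,"dz": -0.077,"turn": 0},
  {"dx": 0,"dy": 0,"dz": -0.077,"turn": 0},
  {"dx": 0,"dy": 0,"dz": -0.077,"turn": 0},
])

```text
time_s: 17.95
position: [570.7, 28.7, 20.1]
ee_rot: [-2.302, -2.136, -0.0]
wrist_force: [-0.8, 0.3, 6.7]
width: 38.5
gripper_force: 64.1
```

```bash
python3 - <<'E'
from h import *
st()
E
```

```text
t 17.95 pos [570.7  28.7  20.1] yaw_y -4.29 w 38.5 gf 64.1 F [-0.8  0.3  6.7] q [-0.31  0.81  0.36  1.85 -0.48  0.57  0.29]
```

Emit:
play_rows([
  {"dx": 0,"dy": 0,"dz": 0,"turn": 0},
  {"dx": 0,"dy": 0,"dz": 0,"turn": 0},
  {"dx": 0,"dy": 0,"dz": 0,"turn": 0},
  {"dx": 0,"dy": 0,"dz": 0.05,"turn": 0},
  {"dx": 0,"dy": 0,"dz": 0.17,"turn": 0},
  {"dx": 0,"dy": 0,"dz": 0.3,"turn": 0},
  {"dx": 0,"dy": -0.1,"dz": 0.41,"turn": 0},
  {"dx": 0,"dy": -0.22,"dz": 0.43,"turn": 0},
], hand=0.38)

```text
time_s: 18.62
position: [574.4, -33.3, 153.2]
ee_rot: [2.29, 2.145, 0.013]
wrist_force: [1.3, -0.4, 0.7]
width: 52.9
gripper_force: 0.0
```

Emit:
play_rows([
  {"dx": -0.05,"dy": -0.12,"dz": 0,"turn": 0},
  {"dx": -0.09,"dy": -0.25,"dz": 0,"turn": 0},
  {"dx": -0.13,"dy": -0.38,"dz": 0,"turn": 0},
  {"dx": -0.17,"dy": -0.51,"dz": 0,"turn": 0},
  {"dx": -0.21,"dy": -0.64,"dz": 0,"turn": 0},
  {"dx": -0.26,"dy": -0.76,"dz": 0,"turn": 0},
  {"dx": -0.3,"dy": -0.8,"dz": 0,"turn": 0},
  {"dx": -0.3,"dy": -0.8,"dz": 0,"turn": 0},
], hand=0.3)

```text
time_s: 19.28
position: [476.2, -283.4, 148.9]
ee_rot: [2.314, 2.124, -0.007]
wrist_force: [-0.3, -0.9, -0.1]
width: 59.7
gripper_force: 0.0
```

```bash
python3 - <<'E'
from h import *
st(); q=cap('side');p=cap('wrist')
for n,P in (('s',q),('w',p)):
  for c in cups(P,35):
    if 400<c[2][0]<690 and -400<c[2][1]<150: print(n,c)
E
```

```text
t 19.28 pos [ 476.2 -283.4  148.9] yaw_y -4.9 w 59.7 gf 0.0 F [-0.3 -0.9 -0.1] q [ 0.21  0.6   0.45  1.81 -0.34  0.81  0.74]
s (array([264. , 190.8]), [259, 180, 11, 22, 224], array([572.5,  54.9,  35. ]))
s (array([285.8, 185. ]), [280, 180, 12, 11, 107], array([641.8,  73.7,  35. ]))
s (array([230.9, 320.5]), [223, 312, 17, 18, 244], array([ 452.4, -361.2,   35. ]))
w (array([231.4, 262. ]), [213, 243, 38, 39, 1172], array([ 456.4, -354.5,   35. ]))
```

Emit:
play_rows([
  {"dx": -0.04,"dy": -0.13,"dz": 0,"turn": 0},
  {"dx": -0.083,"dy": -0.25,"dz": -0.03,"turn": 0},
  {"dx": -0.083,"dy": -0.27,"dz": -0.15,"turn": 0},
  {"dx": -0.083,"dy": -0.27,"dz": -0.27,"turn": 0},
  {"dx": -0.083,"dy": -0.27,"dz": -0.29,"turn": 0},
  {"dx": -0.083,"dy": -0.27,"dz": -0.29,"turn": 0},
  {"dx": -0.083,"dy": -0.27,"dz": -0.29,"turn": 0},
  {"dx": -0.083,"dy": -0.27,"dz": -0.29,"turn": 0},
])

```text
time_s: 20.05
position: [457.9, -358.1, 63.6]
ee_rot: [2.298, 2.137, 0.002]
wrist_force: [0.2, 0.0, 1.1]
width: 59.9
gripper_force: 0.0
```

```bash
python3 - <<'E'
from h import *
st()
E
```

```text
t 20.05 pos [ 457.9 -358.1   63.6] yaw_y -4.14 w 59.9 gf 0.0 F [0.2 0.  1.1] q [ 0.4   0.75  0.37  1.81 -0.41  0.66  0.93]
```

Emit:
play_rows([
  {"dx": -0.004,"dy": 0,"dz": -0.08,"turn": 0},
  {"dx": -0.004,"dy": 0,"dz": -0.15,"turn": 0},
  {"dx": -0.004,"dy": 0,"dz": -0.173,"turn": 0},
  {"dx": -0.004,"dy": 0,"dz": -0.173,"turn": 0},
  {"dx": -0.004,"dy": 0,"dz": -0.173,"turn": 0},
])

```text
time_s: 20.47
position: [455.7, -358.6, 11.2]
ee_rot: [2.301, 2.136, 0.001]
wrist_force: [0.2, -0.1, 0.1]
width: 59.6
gripper_force: 0.0
```

Emit:
play_rows([
  {"dx": 0,"dy": 0,"dz": 0,"turn": 0},
  {"dx": 0,"dy": 0,"dz": 0,"turn": 0},
  {"dx": 0,"dy": 0,"dz": 0,"turn": 0},
  {"dx": 0,"dy": 0,"dz": 0,"turn": 0},
  {"dx": 0,"dy": 0,"dz": 0,"turn": 0},
], hand=0.75)

```text
time_s: 20.88
position: [455.8, -359.3, 11.8]
ee_rot: [2.3, 2.135, 0.001]
wrist_force: [0.9, 1.2, 6.5]
width: 38.5
gripper_force: 60.2
```

Emit:
play_rows([
  {"dx": 0,"dy": 0,"dz": 0.1,"turn": 0},
  {"dx": 0,"dy": 0,"dz": 0.22,"turn": 0},
  {"dx": 0.1,"dy": 0.05,"dz": 0.34,"turn": 0},
  {"dx": 0.2,"dy": 0.12,"dz": 0.42,"turn": 0},
  {"dx": 0.28,"dy": 0.23,"dz": 0.42,"turn": 0},
  {"dx": 0.36,"dy": 0.34,"dz": 0.42,"turn": 0},
  {"dx": 0.43,"dy": 0.45,"dz": 0.42,"turn": 0},
  {"dx": 0.5,"dy": 0.57,"dz": 0.42,"turn": 0},
])

```text
time_s: 21.55
position: [604.5, -188.4, 136.9]
ee_rot: [2.302, 2.136, 0.002]
wrist_force: [0.9, 0.1, -0.8]
width: 38.3
gripper_force: 60.5
```

```bash
python3 - <<'E'
from h import *
st()
E
```

```text
t 21.55 pos [ 604.5 -188.4  136.9] yaw_y -4.29 w 38.3 gf 60.5 F [ 0.9  0.1 -0.8] q [ 0.    0.72  0.46  1.6  -0.38  0.91  0.52]
```

Emit:
play_rows([
  {"dx": 0.03,"dy": 0.12,"dz": 0,"turn": 0},
  {"dx": 0.06,"dy": 0.25,"dz": 0,"turn": 0},
  {"dx": 0.09,"dy": 0.38,"dz": 0,"turn": 0},
  {"dx": 0.11,"dy": 0.51,"dz": 0,"turn": 0},
  {"dx": 0.11,"dy": 0.64,"dz": 0,"turn": 0},
  {"dx": 0.11,"dy": 0.703,"dz": -0.05,"turn": 0},
  {"dx": 0.11,"dy": 0.703,"dz": -0.17,"turn": 0},
  {"dx": 0.11,"dy": 0.703,"dz": -0.28,"turn": 0},
])

```text
time_s: 22.22
position: [637.3, 24.6, 52.4]
ee_rot: [2.296, 2.142, 0.007]
wrist_force: [0.7, -0.8, -1.2]
width: 38.7
gripper_force: 60.4
```

Emit:
play_rows([
  {"dx": 0,"dy": 0,"dz": -0.04,"turn": 0},
  {"dx": 0,"dy": 0,"dz": -0.04,"turn": 0},
  {"dx": 0,"dy": 0,"dz": -0.04,"turn": 0},
  {"dx": 0,"dy": 0,"dz": -0.04,"turn": 0},
])

```text
time_s: 22.55
position: [637.8, 19.8, 42.1]
ee_rot: [2.302, 2.134, 0.004]
wrist_force: [0.9, 0.2, 0.4]
width: 38.2
gripper_force: 60.5
```

```bash
python3 - <<'E'
from h import *
o=st(); p=cap('wrist')
z=o['position'][2]-8.7+36
t1=np.load('t1.npy',allow_pickle=True).item()
for n,P,t in (('now',p,o['position']),('t1',t1,np.array([605.5,12.6,143.3]))):
  for c in cups(P,t[2]+27.3):
    if c[1][4]>1500: print(n,c[0],c[1],(c[2]-t).round(1))
E
```

```text
t 22.55 pos [637.8  19.8  42.1] yaw_y -4.34 w 38.2 gf 60.5 F [0.9 0.2 0.4] q [-0.3   0.85  0.42  1.65 -0.47  0.74  0.26]
now [119.2 139.1] [76, 100, 87, 79, 5272] [-46.5  60.2  27.3]
now [249.9 140.4] [211, 101, 79, 80, 4760] [ 6.1 55.6 27.3]
now [403.7 219.8] [382, 164, 49, 121, 2813] [70.9 16.3 27.3]
now [127.  225.9] [88, 190, 79, 73, 4366] [-50.5  22.8  27.3]
now [248.6 255.1] [207, 213, 85, 85, 5683] [ 1.7  4.6 27.3]
t1 [248.6 255.5] [207, 213, 84, 86, 5651] [ 1.9  4.3 27.3]
t1 [412.8 267.8] [375, 246, 70, 46, 2052] [76.7 -7.2 27.3]
```

Emit:
play_rows([
  {"dx": 0.004,"dy": 0.009,"dz": 0,"turn": 0},
  {"dx": 0.004,"dy": 0.009,"dz": -0.03,"turn": 0},
  {"dx": 0.004,"dy": 0.009,"dz": -0.055,"turn": 0},
  {"dx": 0.004,"dy": 0.009,"dz": -0.077,"turn": 0},
  {"dx": 0.004,"dy": 0.009,"dz": -0.077,"turn": 0},
  {"dx": 0.004,"dy": 0.009,"dz": -0.077,"turn": 0},
])

```text
time_s: 23.1
position: [637.3, 23.8, 17.5]
ee_rot: [-2.302, -2.136, -0.001]
wrist_force: [-2.4, 0.4, 7.3]
width: 38.2
gripper_force: 63.9
```

```bash
python3 - <<'E'
from h import *
st()
E
```

```text
t 23.1 pos [637.3  23.8  17.5] yaw_y -4.27 w 38.2 gf 63.9 F [-2.4  0.4  7.3] q [-0.3   0.88  0.4   1.65 -0.48  0.7   0.27]
```

Emit:
play_rows([
  {"dx": 0,"dy": 0,"dz": 0,"turn": 0},
  {"dx": 0,"dy": 0,"dz": 0,"turn": 0},
  {"dx": 0,"dy": 0,"dz": 0,"turn": 0},
  {"dx": 0,"dy": 0,"dz": 0.05,"turn": 0},
  {"dx": 0,"dy": 0,"dz": 0.17,"turn": 0},
  {"dx": 0,"dy": 0,"dz": 0.3,"turn": 0},
  {"dx": -0.1,"dy": -0.03,"dz": 0.4,"turn": 0},
  {"dx": -0.12,"dy": -0.05,"dz": 0.43,"turn": 0},
], hand=0.38)

```text
time_s: 23.77
position: [600.8, 7.4, 149.8]
ee_rot: [2.301, 2.135, 0.004]
wrist_force: [0.0, -1.3, 0.0]
width: 52.8
gripper_force: 0.0
```

Emit:
play_rows([
  {"dx": 0,"dy": 0,"dz": 0,"turn": 0},
  {"dx": 0,"dy": 0,"dz": 0,"turn": 0},
  {"dx": 0,"dy": 0,"dz": 0,"turn": 0},
  {"dx": 0,"dy": 0,"dz": 0,"turn": 0},
])

```text
time_s: 24.1
position: [600.9, 9.6, 143.5]
ee_rot: [-2.3, -2.137, 0.003]
wrist_force: [0.2, -0.3, 0.2]
width: 52.8
gripper_force: 0.0
```

```bash
python3 - <<'E'
from h import *
st(); p=cap('wrist','t3.png'); np.save('t3.npy',p)
E
```

```text
t 24.1 pos [600.9   9.6 143.5] yaw_y -4.21 w 52.8 gf 0.0 F [ 0.2 -0.3  0.2] q [-0.34  0.68  0.49  1.68 -0.39  0.88  0.23]
```

View pics/t3.png

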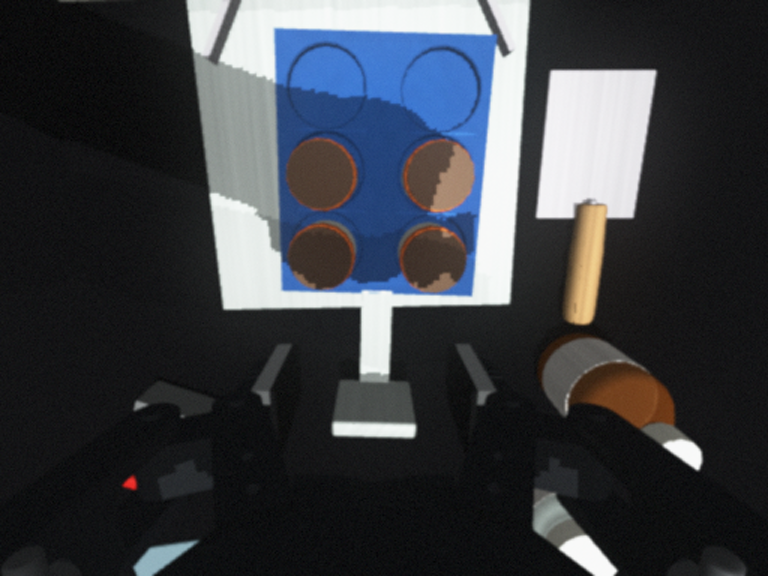

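Picture t3 (1.5x): all four cups sit in the middle and front recesses, at (322,173), (439,175), (322,257), (433,258). Tray corners are (275,29), (496,36), (471,296), (282,291), the handle's top face is centred at (374,430), and the guide tips are at (213,62), (508,54).

```bash
python3 - <<'E'
from tr import *
p=np.load('t3.npy',allow_pickle=True).item(); w1=np.load('w1.npy',allow_pickle=True).item()
C=[(275,29),(496,36),(471,296),(282,291)]; mc=[(78,64,10),(78,-64,10),(-78,-64,10),(-78,64,10)]
v,tw=fit(p,np.array(C)/1.5,mc)
print('handle pred',np.round(tw(v,(-148,0,62)),1),'px',proj(p,tw(v,(-148,0,62)))*1.5,'seen',onz(p,np.array((374,430))/1.5,68).round(1))
def L(p,a,b,z):
    A=onz(p,np.array(a)/1.5,z);B=onz(p,np.array(b)/1.5,z);d=B-A;print(A.round(1),B.round(1),'len',np.linalg.norm(d).round(1),'mid',((A+B)/2).round(1),'yaw',(90+np.degrees(np.arctan2(d[1],d[0]))).round(2))
L(w1,(262,256),(708,283),150); L(p,(222,310),(511,304),6); L(p,(213,62),(508,54),20)
L(w1,(357,391),(498,397),6)
E
python3 - <<'E'
import sys; sys.path.insert(0,'.')
from h import *
p=np.load('w1.npy',allow_pickle=True).item()
cv2.imwrite('pics/sw.png',cv2.resize(cv2.cvtColor(p['pixels'],4)[30:150,300:430],None,fx=5,fy=5,interpolation=2))
E
```

```text
tray [611.9   76.45  84.08] rms px 0.69
handle pred [596.6 -70.8  68. ] px [373.52830007 431.63683923] seen [597.  -69.7  68. ]
[429.4 189.5 150. ] [784.1 170.1 150. ] len 355.3 mid [606.7 179.8 150. ] yaw 86.87
[494.6  -7.2   6. ] [696.7 -17.6   6. ] len 202.4 mid [595.6 -12.4   6. ] yaw 87.08
[520.  144.9  20. ] [688.7 136.5  20. ] len 168.8 mid [604.4 140.7  20. ] yaw 87.16
[498.2  -6.8   6. ] [674. -14.   6.] len 176.0 mid [586.1 -10.4   6. ] yaw 87.64
```

View pics/sw.png

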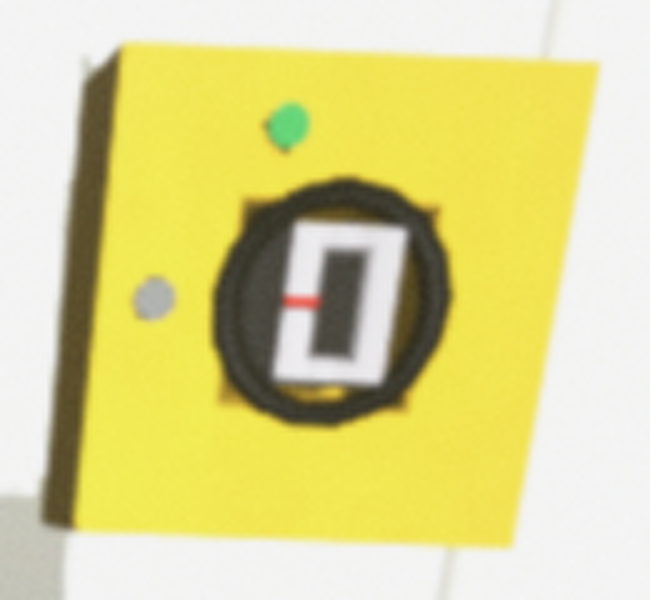

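Switch crop: slot centre at crop (340,303), slot ends at (348,248) and (332,358). The red mark points left at the grey (off) dot (155,298); the green dot is at (288,125).

```bash
python3 - <<'E'
from h import *
p=np.load('w1.npy',allow_pickle=True).item(); w3=np.load('w3.npy',allow_pickle=True).item()
f=lambda c: np.array(c)/5+(300,30)
a,b=onz(p,f((348.5,248)),190),onz(p,f((331.5,358)),190)
print('slot',a.round(1),b.round(1),np.linalg.norm(a-b),((a+b)/2).round(1),np.degrees(np.arctan2(*(a-b)[[1,0]])))
for e in (((296,222),(273,380)),((407,228),(383,385)),((290,302),(350,302))):
  a,b=onz(p,f(e[0]),190),onz(p,f(e[1]),190); print(np.degrees(np.arctan2(*(a-b)[[1,0]])))
for e in (((120,45),(75,530)),((598,62),(513,547)),((120,45),(598,62)),((75,530),(513,547))):
  a,b=onz(p,f(e[0]),184),onz(p,f(e[1]),184); print('box',a.round(1),b.round(1),np.degrees(np.arctan2(*(a-b)[[1,0]])))
for c,s,mk in blobs(w3,(0,150,60),(4,255,255),20)+blobs(w3,(172,150,60),(180,255,255),20): print('red',c,s.tolist())
E
```

```text
slot [630.1 285.8 190. ] [629.3 266.  190. ] 19.816063581082595 [629.7 275.9 190. ] 87.55519231733356
87.48973847748736
88.26637509868941
-179.56998986629748
box [585.5 321.5 184. ] [583.4 232.7 184. ] 88.63897561928506
box [675.3 319.3 184. ] [673.2 230.  184. ] 88.66116865512518
box [585.5 321.5 184. ] [675.3 319.3 184. ] 178.62396710587825
box [583.4 232.7 184. ] [673.2 230.  184. ] 178.2379296126139
red [171.25319693 109.12531969] [152, 99, 40, 20, 391]
```

Emit:
play_rows([
  {"dx": 0,"dy": -0.06,"dz": 0,"turn": 0.12},
  {"dx": 0,"dy": -0.13,"dz": 0,"turn": 0.26},
  {"dx": 0,"dy": -0.2,"dz": 0,"turn": 0.4},
  {"dx": 0,"dy": -0.265,"dz": 0,"turn": 0.54},
  {"dx": -0.013,"dy": -0.265,"dz": 0,"turn": 0.68},
  {"dx": -0.013,"dy": -0.265,"dz": 0,"turn": 0.82},
  {"dx": -0.013,"dy": -0.265,"dz": 0,"turn": 0.96},
  {"dx": -0.013,"dy": -0.265,"dz": 0,"turn": 0.98},
], hand=0.4)

```text
time_s: 24.82
position: [597.2, -70.9, 144.5]
ee_rot: [-1.328, -2.845, 0.0]
wrist_force: [-0.4, -0.2, 0.0]
width: 51.1
gripper_force: 0.0
```

Emit:
play_rows([
  {"dx": 0,"dy": 0,"dz": 0,"turn": 0.14},
  {"dx": 0,"dy": 0,"dz": 0,"turn": 0.28},
  {"dx": 0,"dy": 0,"dz": 0,"turn": 0.42},
  {"dx": 0,"dy": 0,"dz": -0.05,"turn": 0.56},
  {"dx": 0,"dy": 0,"dz": -0.1,"turn": 0.7},
  {"dx": 0,"dy": 0,"dz": -0.15,"turn": 0.84},
  {"dx": 0,"dy": 0,"dz": -0.17,"turn": 0.98},
  {"dx": 0,"dy": 0,"dz": -0.17,"turn": 0.98},
])

```text
time_s: 25.48
position: [595.9, -70.7, 92.0]
ee_rot: [-0.166, -3.132, -0.001]
wrist_force: [0.6, 0.7, 0.2]
width: 51.4
gripper_force: 0.0
```

Emit:
play_rows([
  {"dx": 0,"dy": 0,"dz": 0,"turn": 0},
  {"dx": 0,"dy": 0,"dz": 0,"turn": 0},
  {"dx": 0,"dy": 0,"dz": 0,"turn": 0},
])

```text
time_s: 25.73
position: [598.0, -70.9, 95.3]
ee_rot: [0.17, 3.136, -0.0]
wrist_force: [0.1, -0.4, 0.1]
width: 51.4
gripper_force: 0.0
```

```bash
python3 - <<'E'
from h import *
st()
E
```

```text
t 25.73 pos [598.  -70.9  95.3] yaw_y 83.81 w 51.4 gf 0.0 F [ 0.1 -0.4  0.1] q [ 0.06  0.7   0.03  1.71 -0.03  0.73  1.57]
```

Emit:
play_rows([
  {"dx": -0.003,"dy": 0.002,"dz": -0.1,"turn": 0.007},
  {"dx": -0.003,"dy": 0.002,"dz": -0.18,"turn": 0.007},
  {"dx": -0.003,"dy": 0.002,"dz": -0.205,"turn": 0.007},
  {"dx": -0.003,"dy": 0.002,"dz": -0.205,"turn": 0.007},
  {"dx": -0.003,"dy": 0.002,"dz": -0.205,"turn": 0.007},
])

```text
time_s: 26.15
position: [597.0, -70.4, 33.9]
ee_rot: [0.159, 3.137, -0.001]
wrist_force: [-0.4, -0.3, 0.3]
width: 51.4
gripper_force: 0.0
```

Emit:
play_rows([
  {"dx": 0,"dy": 0,"dz": 0,"turn": 0},
  {"dx": 0,"dy": 0,"dz": 0,"turn": 0},
  {"dx": 0,"dy": 0,"dz": 0,"turn": 0},
  {"dx": 0,"dy": 0,"dz": 0,"turn": 0},
  {"dx": 0,"dy": 0,"dz": 0,"turn": 0},
  {"dx": 0,"dy": 0,"dz": 0,"turn": 0},
  {"dx": 0,"dy": 0,"dz": 0,"turn": 0},
  {"dx": 0,"dy": 0,"dz": 0,"turn": 0},
], hand=1)

```text
time_s: 26.82
position: [597.4, -70.0, 34.4]
ee_rot: [0.158, 3.136, 0.001]
wrist_force: [-0.6, 1.8, 6.3]
width: 9.5
gripper_force: 60.4
```

```bash
python3 - <<'E'
from h import *
st()
E
```

```text
t 26.82 pos [597.4 -70.   34.4] yaw_y 84.22 w 9.5 gf 60.4 F [-0.6  1.8  6.3] q [ 0.06  0.78  0.03  1.75 -0.03  0.61  1.58]
```

Emit:
play_rows([
  {"dx": 0,"dy": 0,"dz": 0,"turn": 0.015},
  {"dx": 0,"dy": 0,"dz": 0,"turn": 0.03},
  {"dx": -0.003,"dy": 0,"dz": 0,"turn": 0.045},
  {"dx": -0.006,"dy": 0,"dz": 0,"turn": 0.055},
  {"dx": -0.01,"dy": 0,"dz": 0,"turn": 0.064},
  {"dx": -0.013,"dy": 0,"dz": 0,"turn": 0.064},
  {"dx": -0.013,"dy": 0,"dz": 0,"turn": 0.064},
  {"dx": -0.013,"dy": 0,"dz": 0,"turn": 0.064},
])

```text
time_s: 27.48
position: [596.5, -70.0, 34.6]
ee_rot: [0.081, 3.132, 0.001]
wrist_force: [5.3, 0.9, 4.2]
width: 9.1
gripper_force: 60.4
```

```bash
python3 - <<'E'
from h import *
st(); q=cap('side'); np.save('sd2.npy',q)
# blue tray corners in side view
for P,n in ((q,'now'),(np.load('sd.npy',allow_pickle=True).item(),'before')):
  b=max(blobs(P,(105,120,60),(120,255,255),100,(200,140,340,240)),key=lambda t:t[1][4]); print(n,b[0].round(1),b[1].tolist())
  h=cv2.convexHull(np.argwhere(b[2])[:,::-1].astype(np.int32)); r=cv2.approxPolyDP(h,4,True)[:,0]
  for c in r: print(c,onz(P,c,16).round(1))
F=np.array([605.8,179.5]);u=np.array([.0506,.9987]);v=np.array([-.9987,.0506])
for d,s in ((-35,84),(-35,-84),(0,68),(0,-68)): print('opening exp px',proj(q,np.append(F+d*u+s*v,20)).round(1))
cv2.imwrite('pics/in1.png',cv2.resize(cv2.cvtColor(q['pixels'],4)[130:240,200:340],None,fx=5,fy=5,interpolation=2))
E
```

```text
t 27.48 pos [596.5 -70.   34.6] yaw_y 87.02 w 9.1 gf 60.4 F [5.3 0.9 4.2] q [ 0.07  0.78  0.01  1.76 -0.02  0.59  1.62]
now [259.  192.4] [253, 174, 19, 36, 212]
[269 209] [581.2  -4.1  16. ]
[254 209] [5.372e+02 4.000e-01 1.600e+01]
[253 175] [547.5 151.2  16. ]
[264 177] [581.6 138.   16. ]
before [275.  191.1] [255, 173, 42, 36, 1395]
[296 208] [660.9  -8.1  16. ]
[255 208] [540.5   4.2  16. ]
[256 174] [557.5 155.   16. ]
[293 173] [676.7 147.6  16. ]
opening exp px [244.5 175.1]
opening exp px [296.9 173.3]
opening exp px [249.2 167.9]
opening exp px [290.8 166.4]
```

View pics/in1.png

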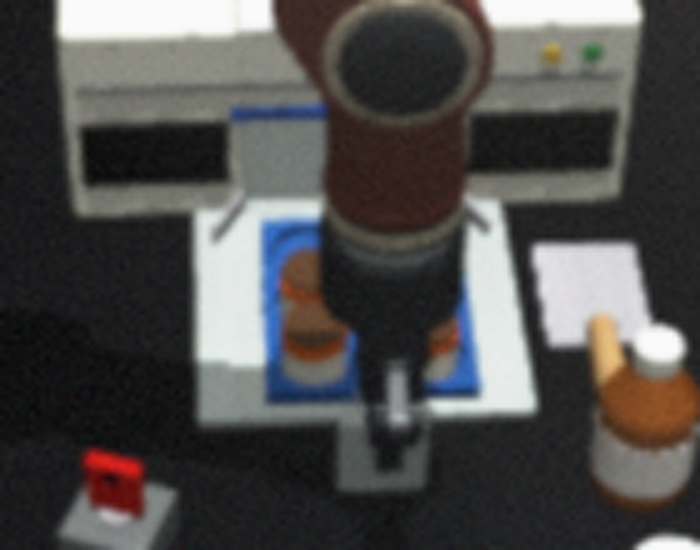

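Crop: the tray is now straight with the shelf, its left edge at (265,220)-(268,400), but still about 4 mm to the right of the centre line. I push on gently with the sideways correction.

Emit:
play_rows([
  {"dx": -0.01,"dy": 0.03,"dz": 0,"turn": 0},
  {"dx": -0.006,"dy": 0.06,"dz": 0,"turn": 0},
  {"dx": -0.003,"dy": 0.09,"dz": 0,"turn": 0},
  {"dx": 0,"dy": 0.12,"dz": 0,"turn": 0},
  {"dx": 0.003,"dy": 0.15,"dz": 0,"turn": 0},
  {"dx": 0.005,"dy": 0.18,"dz": 0,"turn": 0},
  {"dx": 0.007,"dy": 0.21,"dz": 0,"turn": 0},
  {"dx": 0.008,"dy": 0.24,"dz": 0,"turn": 0},
])

```text
time_s: 28.2
position: [595.6, -6.1, 34.6]
ee_rot: [0.086, 3.138, -0.014]
wrist_force: [-0.7, -10.0, 9.8]
width: 9.1
gripper_force: 60.4
```

```bash
python3 - <<'E'
from h import *
o=st(); y=o['position'][1]; print('axis x',605.8+.0507*(y-179.5))
E
```

```text
t 28.2 pos [595.6  -6.1  34.6] yaw_y 86.85 w 9.1 gf 60.4 F [ -0.7 -10.    9.8] q [-0.05  0.78  0.04  1.77 -0.03  0.6   1.51]
axis x 596.391255086233
```

Emit:
play_rows([
  {"dx": 0.002,"dy": 0.03,"dz": 0,"turn": 0},
  {"dx": 0.003,"dy": 0.06,"dz": 0,"turn": 0},
  {"dx": 0.005,"dy": 0.09,"dz": 0,"turn": 0},
  {"dx": 0.006,"dy": 0.12,"dz": 0,"turn": 0},
  {"dx": 0.008,"dy": 0.15,"dz": 0,"turn": 0},
  {"dx": 0.009,"dy": 0.18,"dz": 0,"turn": 0},
  {"dx": 0.011,"dy": 0.21,"dz": 0,"turn": 0},
  {"dx": 0.012,"dy": 0.24,"dz": 0,"turn": 0},
])

```text
time_s: 28.87
position: [599.6, 65.6, 34.6]
ee_rot: [0.087, 3.138, -0.015]
wrist_force: [-0.5, -10.3, 10.1]
width: 9.4
gripper_force: 60.5
```

Emit:
play_rows([
  {"dx": 0.001,"dy": 0.02,"dz": 0,"turn": 0},
  {"dx": 0.002,"dy": 0.04,"dz": 0,"turn": 0},
  {"dx": 0.003,"dy": 0.06,"dz": 0,"turn": 0},
  {"dx": 0.004,"dy": 0.08,"dz": 0,"turn": 0},
  {"dx": 0.005,"dy": 0.09,"dz": 0,"turn": 0},
  {"dx": 0.005,"dy": 0.1,"dz": 0,"turn": 0},
  {"dx": 0.005,"dy": 0.1,"dz": 0,"turn": 0},
])

```text
time_s: 29.45
position: [601.2, 96.5, 34.6]
ee_rot: [0.085, 3.138, -0.013]
wrist_force: [-0.7, -8.8, 10.1]
width: 9.1
gripper_force: 60.6
```

```bash
python3 - <<'E'
from h import *
o=st(); y=o['position'][1]; print('axis x',605.8+.0507*(y-179.5))
E
```

```text
t 29.45 pos [601.2  96.5  34.6] yaw_y 86.9 w 9.1 gf 60.6 F [-0.7 -8.8 10.1] q [-0.23  0.79  0.06  1.73 -0.06  0.62  1.37]
axis x 601.589840755263
```

Emit:
play_rows([
  {"dx": 0.001,"dy": 0.015,"dz": 0,"turn": 0},
  {"dx": 0.002,"dy": 0.03,"dz": 0,"turn": 0},
  {"dx": 0.002,"dy": 0.04,"dz": 0,"turn": 0},
  {"dx": 0.003,"dy": 0.05,"dz": 0,"turn": 0},
  {"dx": 0.003,"dy": 0.06,"dz": 0,"turn": 0},
  {"dx": 0.003,"dy": 0.06,"dz": 0,"turn": 0},
  {"dx": 0.003,"dy": 0.06,"dz": 0,"turn": 0},
])

```text
time_s: 30.03
position: [602.1, 109.7, 34.6]
ee_rot: [0.089, 3.139, -0.022]
wrist_force: [-1.6, -15.3, 11.1]
width: 9.3
gripper_force: 61.1
```

```bash
python3 - <<'E'
from h import *
o=st(); y=o['position'][1]; print('axis x',605.8+.0507*(y-179.5))
E
```

```text
t 30.03 pos [602.1 109.7  34.6] yaw_y 86.74 w 9.3 gf 61.1 F [ -1.6 -15.3  11.1] q [-0.26  0.8   0.07  1.72 -0.06  0.63  1.34]
axis x 602.2616688115373
```

Emit:
play_rows([
  {"dx": 0,"dy": 0.015,"dz": 0,"turn": 0},
  {"dx": 0,"dy": 0.03,"dz": 0,"turn": 0},
  {"dx": 0,"dy": 0.04,"dz": 0,"turn": 0},
  {"dx": 0,"dy": 0.05,"dz": 0,"turn": 0},
  {"dx": 0,"dy": 0.05,"dz": 0,"turn": 0},
  {"dx": 0,"dy": 0.05,"dz": 0,"turn": 0},
])

```text
time_s: 30.53
position: [602.5, 109.6, 34.7]
ee_rot: [-0.102, -3.139, 0.05]
wrist_force: [-0.8, -34.2, 14.0]
width: 9.1
gripper_force: 77.0
```

```bash
python3 - <<'E'
from h import *
st()
E
```

```text
t 30.53 pos [602.5 109.6  34.7] yaw_y 86.26 w 9.1 gf 77.0 F [ -0.8 -34.2  14. ] q [-0.28  0.8   0.09  1.71 -0.05  0.64  1.32]
```

Emit:
play_rows([
  {"dx": 0,"dy": -0.03,"dz": 0,"turn": 0},
  {"dx": 0,"dy": -0.06,"dz": 0,"turn": 0},
  {"dx": 0,"dy": -0.085,"dz": 0,"turn": 0},
  {"dx": 0,"dy": -0.085,"dz": 0,"turn": 0},
  {"dx": 0,"dy": -0.085,"dz": 0,"turn": 0},
])

```text
time_s: 30.95
position: [602.3, 109.2, 34.5]
ee_rot: [0.081, 3.138, -0.002]
wrist_force: [0.4, -1.8, 8.8]
width: 9.0
gripper_force: 61.1
```

Emit:
play_rows([
  {"dx": 0,"dy": 0,"dz": 0,"turn": 0},
  {"dx": 0,"dy": 0,"dz": 0,"turn": 0},
  {"dx": 0,"dy": 0,"dz": 0,"turn": 0},
  {"dx": 0,"dy": 0,"dz": 0,"turn": 0},
  {"dx": 0,"dy": 0,"dz": 0,"turn": 0},
  {"dx": 0,"dy": 0,"dz": 0.1,"turn": 0},
  {"dx": 0,"dy": 0,"dz": 0.22,"turn": 0},
  {"dx": 0,"dy": 0,"dz": 0.34,"turn": 0},
], hand=0.4)

```text
time_s: 31.62
position: [599.8, 111.0, 135.2]
ee_rot: [-0.078, -3.137, 0.002]
wrist_force: [0.6, 0.3, 0.1]
width: 51.3
gripper_force: 0.0
```

```bash
python3 - <<'E'
from h import *
st(); q=cap('side'); s=cap('scene')
for n,P,w in (('side',q,(602,110,68)),('scene',s,(602,110,68))):
  print(n,'exp handle top',proj(P,w))
c=np.hstack([cv2.resize(cv2.cvtColor(q['pixels'],4)[110:230,210:330],None,fx=3.2,fy=3.2,interpolation=2),cv2.resize(cv2.cvtColor(s['pixels'],4)[180:300,220:340],None,fx=3.2,fy=3.2,interpolation=2)])
cv2.imwrite('pics/home.png',c)
E
```

```text
t 31.62 pos [599.8 111.  135.2] yaw_y 87.14 w 51.3 gf 0.0 F [0.6 0.3 0.1] q [-0.26  0.66  0.07  1.65 -0.05  0.84  1.35]
side exp handle top [271.6669022  169.94735325]
scene exp handle top [296.98957368 245.51753866]
```

View pics/home.png

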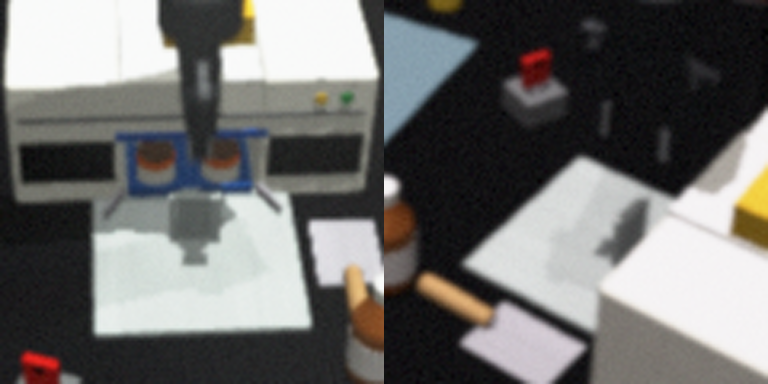

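Pictures: at left the tray is in the opening with the two front cups visible at (155,162) and (222,160), and the handle stands clear at (195,215). The key is upright in its stand, at right (537,68). The tray stalled exactly at the expected home, handle y = 109.6 mm. Next is the key.

Emit:
play_rows([
  {"dx": -0.04,"dy": -0.08,"dz": 0.08,"turn": -0.08},
  {"dx": -0.08,"dy": -0.18,"dz": 0.16,"turn": -0.16},
  {"dx": -0.12,"dy": -0.28,"dz": 0.24,"turn": -0.24},
  {"dx": -0.16,"dy": -0.4,"dz": 0.28,"turn": -0.32},
  {"dx": -0.2,"dy": -0.52,"dz": 0.28,"turn": -0.4},
  {"dx": -0.26,"dy": -0.64,"dz": 0.28,"turn": -0.45},
  {"dx": -0.33,"dy": -0.75,"dz": 0.28,"turn": -0.45},
  {"dx": -0.33,"dy": -0.757,"dz": 0.28,"turn": -0.45},
], hand=0.5)

```text
time_s: 32.38
position: [496.3, -125.0, 219.0]
ee_rot: [-0.65, -3.07, 0.01]
wrist_force: [-1.0, -0.3, 0.9]
width: 42.9
gripper_force: 0.0
```

Emit:
play_rows([
  {"dx": 0,"dy": 0,"dz": 0,"turn": 0},
  {"dx": 0,"dy": 0,"dz": 0,"turn": 0},
  {"dx": 0,"dy": 0,"dz": 0,"turn": 0},
  {"dx": 0,"dy": 0,"dz": 0,"turn": 0},
])

```text
time_s: 32.72
position: [502.6, -114.0, 218.9]
ee_rot: [-0.624, -3.078, -0.001]
wrist_force: [-0.4, -0.0, -0.4]
width: 42.7
gripper_force: 0.0
```

```bash
cat >> h.py <<'E'
def redrect(p,z=None):
    hsv=cv2.cvtColor(p['pixels'],cv2.COLOR_RGB2HSV); m=cv2.inRange(hsv,(0,140,50),(6,255,255))|cv2.inRange(hsv,(170,140,50),(180,255,255))
    n,l,s,c=cv2.connectedComponentsWithStats(m)
    for i in range(1,n):
        if s[i][4]>30:
            r=cv2.minAreaRect(np.argwhere(l==i)[:,::-1].astype(np.float32)); V=hsv[...,2][l==i]
            print('red',c[i].round(1),s[i].tolist(),[np.round(t,1) for t in r],'V pct',np.percentile(V,[5,25,50,75,95]), onz(p,c[i],72).round(1))
E
python3 - <<'E'
from h import *
st(); p=cap('wrist','k1.png'); np.save('k1.npy',p); redrect(p)
hsv=cv2.cvtColor(p['pixels'],cv2.COLOR_RGB2HSV)
c=proj(p,(448,-94,72)).round().astype(int); print(c)
import sys; np.set_printoptions(linewidth=250)
H=hsv[...,0].astype(int);S=hsv[...,1];V=hsv[...,2]
sub=np.where((S>140)&((H<7)|(H>169)),V,0)[c[1]-26:c[1]+26:2,c[0]-36:c[0]+36:2]; print(sub)
E
```

```text
t 32.72 pos [ 502.6 -114.   218.9] yaw_y 67.07 w 42.7 gf 0.0 F [-0.4 -0.  -0.4] q [ 0.05  0.43  0.19  1.83 -0.1   0.9   1.45]
red [247.1 122.9] [243, 108, 10, 31, 271] [array([247.5, 123. ]), array([30.,  9.]), np.float64(90.0)] V pct [160.5 199.5 228.  238.  242. ] [446.1 -92.8  72. ]
[247 125]
[[  0   0   0   0   0   0   0   0   0   0   0   0   0   0   0   0   0   0   0   0   0   0   0   0   0   0   0   0   0   0   0   0   0   0   0   0]
 [  0   0   0   0   0   0   0   0   0   0   0   0   0   0   0   0   0   0   0   0   0   0   0   0   0   0   0   0   0   0   0   0   0   0   0   0]
 [  0   0   0   0   0   0   0   0   0   0   0   0   0   0   0   0   0   0   0   0   0   0   0   0   0   0   0   0   0   0   0   0   0   0   0   0]
 [  0   0   0   0   0   0   0   0   0   0   0   0   0   0   0   0   0   0   0   0   0   0   0   0   0   0   0   0   0   0   0   0   0   0   0   0]
 [  0   0   0   0   0   0   0   0   0   0   0   0   0   0   0   0   0   0   0   0   0   0   0   0   0   0   0   0   0   0   0   0   0   0   0   0]
 [  0   0   0   0   0   0   0   0   0   0   0   0   0   0   0   0   
[... 2319 characters left out ...]
 0   0   0   0   0   0   0   0   0   0   0   0   0   0   0   0   0   0   0   0   0   0   0   0   0   0   0   0]
 [  0   0   0   0   0   0   0   0   0   0   0   0   0   0   0   0   0   0   0   0   0   0   0   0   0   0   0   0   0   0   0   0   0   0   0   0]
 [  0   0   0   0   0   0   0   0   0   0   0   0   0   0   0   0   0   0   0   0   0   0   0   0   0   0   0   0   0   0   0   0   0   0   0   0]
 [  0   0   0   0   0   0   0   0   0   0   0   0   0   0   0   0   0   0   0   0   0   0   0   0   0   0   0   0   0   0   0   0   0   0   0   0]
 [  0   0   0   0   0   0   0   0   0   0   0   0   0   0   0   0   0   0   0   0   0   0   0   0   0   0   0   0   0   0   0   0   0   0   0   0]]
```

```bash
python3 - <<'E'
from h import *
k=np.load('k1.npy',allow_pickle=True).item(); w3=np.load('w3.npy',allow_pickle=True).item()
# top-face centre in w3: brightest part of blob
for p,n in ((k,'k1'),(w3,'w3')):
  hsv=cv2.cvtColor(p['pixels'],cv2.COLOR_RGB2HSV);H=hsv[...,0].astype(int);m=(hsv[...,1]>140)&((H<7)|(H>169))&(hsv[...,2]>195)
  n_,l,s,c=cv2.connectedComponentsWithStats(m.astype(np.uint8)); i=1+np.argmax(s[1:,4]); print(n,c[i],s[i])
  pts=np.argwhere(l==i)[:,::-1]; P=np.array([onz(p,q,72)[:2] for q in pts]); e,V=np.linalg.eigh(np.cov(P.T)); print(P.mean(0),np.sqrt(12*e),np.degrees(np.arctan2(V[1,1],V[0,1])))
  if n=='k1': a=c[i]
  else: print('tri',tri([(k,a),(w3,c[i])]))
E
```

```text
k1 [246.73113208 123.56603774] [243 109   8  30 212]
[446.59952037 -93.45839549] [ 7.16279584 28.83170662] 154.45807653723585
w3 [171.14583333 108.26041667] [156 102  28  13  96]
[449.80458714 -93.02276601] [ 3.39181367 24.45640162] 152.84927493508218
tri [446.80853322 -92.97339529  61.15164063]
```

Emit:
play_rows([
  {"dx": -0.1,"dy": 0.035,"dz": -0.05,"turn": -0.055},
  {"dx": -0.187,"dy": 0.069,"dz": -0.12,"turn": -0.055},
  {"dx": -0.187,"dy": 0.069,"dz": -0.24,"turn": -0.055},
  {"dx": -0.187,"dy": 0.069,"dz": -0.36,"turn": -0.055},
  {"dx": -0.187,"dy": 0.069,"dz": -0.38,"turn": -0.055},
  {"dx": -0.187,"dy": 0.069,"dz": -0.38,"turn": -0.055},
  {"dx": -0.187,"dy": 0.069,"dz": -0.38,"turn": -0.055},
  {"dx": -0.187,"dy": 0.069,"dz": -0.38,"turn": -0.055},
])

```text
time_s: 33.43
position: [447.7, -95.5, 106.9]
ee_rot: [0.695, 3.06, 0.0]
wrist_force: [0.4, -0.1, -0.3]
width: 42.4
gripper_force: 0.0
```

```bash
python3 - <<'E'
from h import *
o=st(); p=cap('wrist'); redrect(p); print(proj(p,(446.6,-93.4,72)))
E
```

```text
t 33.43 pos [447.7 -95.5 106.9] yaw_y 64.41 w 42.4 gf 0.0 F [ 0.4 -0.1 -0.3] q [ 0.05  0.52  0.15  2.11 -0.15  0.52  1.44]
red [252.3 208.7] [245, 181, 16, 55, 711] [array([252.5, 208. ]), array([54., 15.]), np.float64(90.0)] V pct [ 76.5  97.5 123.  138.  144.5] [442.8 -91.6  72. ]
[252.26663602 214.68733297]
```

Emit:
play_rows([
  {"dx": -0.005,"dy": 0.006,"dz": -0.08,"turn": 0},
  {"dx": -0.005,"dy": 0.006,"dz": -0.16,"turn": 0},
  {"dx": -0.005,"dy": 0.006,"dz": -0.21,"turn": 0},
  {"dx": -0.005,"dy": 0.006,"dz": -0.223,"turn": 0},
  {"dx": -0.005,"dy": 0.006,"dz": -0.223,"turn": 0},
  {"dx": -0.005,"dy": 0.006,"dz": -0.223,"turn": 0},
])

```text
time_s: 33.98
position: [445.4, -93.7, 39.5]
ee_rot: [0.696, 3.061, 0.0]
wrist_force: [-0.2, -0.1, -0.5]
width: 43.0
gripper_force: 0.0
```

Emit:
play_rows([
  {"dx": 0,"dy": 0,"dz": 0,"turn": 0},
  {"dx": 0,"dy": 0,"dz": 0,"turn": 0},
  {"dx": 0,"dy": 0,"dz": 0,"turn": 0},
  {"dx": 0,"dy": 0,"dz": 0,"turn": 0},
  {"dx": 0,"dy": 0,"dz": 0,"turn": 0},
  {"dx": 0,"dy": 0,"dz": 0,"turn": 0},
  {"dx": 0,"dy": 0,"dz": 0,"turn": 0},
], hand=1)

```text
time_s: 34.57
position: [445.3, -93.3, 39.4]
ee_rot: [0.695, 3.061, 0.001]
wrist_force: [0.0, 1.1, 6.4]
width: 9.1
gripper_force: 59.5
```

```bash
python3 - <<'E'
from h import *
o=st(); p=cap('wrist'); redrect(p)
E
```

```text
t 34.57 pos [445.3 -93.3  39.4] yaw_y 64.41 w 9.1 gf 59.5 F [0.  1.1 6.4] q [ 0.09  0.64  0.1   2.16 -0.19  0.34  1.47]
red [248.8 257.2] [238, 213, 23, 88, 1810] [array([249. , 256.5]), array([87., 22.]), np.float64(90.0)] V pct [ 68.  81. 120. 136. 145.] [439.3 -91.6  72. ]
```

Emit:
play_rows([
  {"dx": 0,"dy": 0,"dz": 0.06,"turn": 0},
  {"dx": 0,"dy": 0,"dz": 0.12,"turn": 0},
  {"dx": 0,"dy": 0,"dz": 0.22,"turn": 0},
  {"dx": 0,"dy": 0,"dz": 0.33,"turn": 0},
  {"dx": 0,"dy": 0,"dz": 0.45,"turn": 0},
  {"dx": 0.05,"dy": 0.05,"dz": 0.57,"turn": 0},
  {"dx": 0.1,"dy": 0.1,"dz": 0.67,"turn": 0},
  {"dx": 0.15,"dy": 0.15,"dz": 0.77,"turn": 0},
])

```text
time_s: 35.28
position: [489.2, -48.2, 271.8]
ee_rot: [0.698, 3.062, 0.0]
wrist_force: [0.4, -0.1, -0.8]
width: 9.1
gripper_force: 59.2
```

Emit:
play_rows([
  {"dx": 0.08,"dy": 0.1,"dz": 0,"turn": 0},
  {"dx": 0.16,"dy": 0.2,"dz": 0,"turn": 0},
  {"dx": 0.24,"dy": 0.3,"dz": 0,"turn": 0},
  {"dx": 0.32,"dy": 0.4,"dz": 0,"turn": 0},
  {"dx": 0.4,"dy": 0.5,"dz": 0,"turn": 0},
  {"dx": 0.48,"dy": 0.6,"dz": 0,"turn": 0},
  {"dx": 0.56,"dy": 0.7,"dz": 0,"turn": 0},
  {"dx": 0.65,"dy": 0.8,"dz": 0,"turn": 0},
])

```text
time_s: 35.95
position: [684.4, 193.1, 269.4]
ee_rot: [-0.696, -3.063, 0.001]
wrist_force: [0.7, -0.3, 0.2]
width: 9.3
gripper_force: 59.2
```

Emit:
play_rows([
  {"dx": 0,"dy": 0.1,"dz": 0,"turn": 0},
  {"dx": 0,"dy": 0.19,"dz": 0,"turn": 0},
  {"dx": 0,"dy": 0.19,"dz": 0,"turn": 0},
  {"dx": 0,"dy": 0.19,"dz": 0,"turn": 0},
  {"dx": 0,"dy": 0.19,"dz": 0,"turn": 0},
  {"dx": 0,"dy": 0.19,"dz": 0,"turn": 0},
  {"dx": 0,"dy": 0.19,"dz": 0,"turn": 0},
])

```text
time_s: 36.53
position: [684.7, 246.2, 269.8]
ee_rot: [0.7, 3.062, -0.002]
wrist_force: [0.8, 0.4, -0.7]
width: 8.8
gripper_force: 59.2
```

```bash
python3 - <<'E'
from h import *
np.set_printoptions(linewidth=250)
o=st(); p=cap('wrist','s1.png'); np.save('s1.npy',p); np.save('s1o.npy',o); redrect(p)
c=proj(p,(629.7,275.9,190)).round().astype(int); print(c)
hsv=cv2.cvtColor(p['pixels'],cv2.COLOR_RGB2HSV)
print(hsv[c[1]-40:c[1]+40:2,c[0]-40:c[0]+40:2,2]); 
E
```

```text
t 36.53 pos [684.7 246.2 269.8] yaw_y 64.23 w 8.8 gf 59.2 F [ 0.8  0.4 -0.7] q [-0.45  0.73  0.17  1.09 -0.12  1.33  0.83]
red [248.7 263.7] [238, 218, 22, 82, 1399] [array([248.5, 258.5]), array([81., 21.]), np.float64(90.0)] V pct [ 60.  76.  88.  95. 101.] [797.3 190.7  72. ]
[254 121]
[[146 141 140 ... 146 148 148]
 [146 142 141 ... 110 144 148]
 [144 145 143 ... 106 120 146]
 ...
 [220 219 220 ... 148 149 149]
 [220 218 220 ... 149 148 148]
 [219 220 218 ... 151 148 147]]
```

```bash
cat >> h.py <<'E'
def slot(p,guess=(629.7,275.9,190),z=190):
    c=proj(p,guess).round().astype(int); h=45
    hsv=cv2.cvtColor(p['pixels'],cv2.COLOR_RGB2HSV)[c[1]-h:c[1]+h,c[0]-h:c[0]+h].astype(int)
    best=None
    for vt in (90,110,130,150):
        m=((hsv[...,1]<70)&(hsv[...,2]>vt)).astype(np.uint8)
        cs,hi=cv2.findContours(m,cv2.RETR_CCOMP,cv2.CHAIN_APPROX_NONE)
        for i,k in enumerate(cs):
            par=hi[0][i][3]; a=cv2.contourArea(k)
            if par>=0 and 60<a<1500 and cv2.contourArea(cs[par])<4000:
                r=cv2.minAreaRect(k); ctr=np.array(r[0])+c-h; bp=cv2.boxPoints(r)+c-h; w=np.array([onz(p,q,z)[:2] for q in bp])
                e=w[1]-w[0],w[2]-w[1]; L=max(e,key=np.linalg.norm); S=min(e,key=np.linalg.norm)
                M=cv2.moments(k); cm=np.array([M['m10']/M['m00'],M['m01']/M['m00']])+c-h
                ro=cv2.minAreaRect(cs[par]); co=np.array(ro[0])+c-h
                print('vt',vt,'hole px',cm.round(1),'xyz',onz(p,cm,z).round(2)[:2],'L,S',np.linalg.norm(L).round(1),np.linalg.norm(S).round(1),'yaw',(np.degrees(np.arctan2(L[1],L[0]))%180).round(1),'outer',onz(p,co,z).round(2)[:2],np.round(ro[1],1))
E
python3 - <<'E'
from h import *
for f in ('w1','s1'):
  print(f); slot(np.load(f+'.npy',allow_pickle=True).item())
E
```

```text
w1
s1
```

```bash
python3 - <<'E'
from h import *
import sys
np.set_printoptions(linewidth=300,threshold=sys.maxsize)
p=np.load('s1.npy',allow_pickle=True).item()
hsv=cv2.cvtColor(p['pixels'],cv2.COLOR_RGB2HSV).astype(int)
a=hsv[91:155:2,224:288:2]
for r in a: print(' '.join('%2d%s'%(v//10,'y' if s>100 and 20<h<35 else '.' if s<70 else '-') for h,s,v in r))
E
```

```text
14y 15y 14y 14y 14y 14y 14y 14y 14y 11y  6-  4-  3-  3-  3-  3-  3-  3y  3-  3y  4y  5y  9y 14y 14y 14y 14y 14y 11y 10- 10- 10-
14y 14y 14y 14y 14y 14y 14y 12y  7y  3y  3-  3-  3-  2-  2-  3.  3-  3-  3-  3.  3.  3-  6y 13y 14y 14y 14y 14y 14y 13y 11y 12y
14y 14y 14y 14y 14y 14y 10y  4-  3-  3.  3.  3-  3-  3-  3-  3y  3-  3-  3-  2.  2.  3-  3-  6y 12y 14y 14y 14y 14y 14y 14y 14y
15y 14y 14y 14y 14y  7y  3-  2-  3-  3-  3-  4y  5y  8y 10y 10y 10y  8y  6y  4y  3-  3.  3-  2-  5y 12y 14y 14y 14y 14y 14y 14y
14y 14y 15y 14y  9y  3y  3-  3.  3-  3y  6y  9y 11y 12y 11y 12y 12y 12y 12y 11y  9-  4.  3.  3.  3.  4y 12y 14y 14y 14y 14y 14y
15y 14y 14y 11y  4y  3-  3.  3-  5y  9y 11y 11y 13y 12y 12y 13y 12y 12y 12- 12. 12. 10.  5y  2y  3.  3.  6y 14y 14y 14y 14y 15y
14y 14y 12y  5-  3-  3.  3y  8y 11y 12y 12y 14y 14y 14y 14y 14y 13y 12. 12. 12. 12. 12. 10y  4y  3-  3-  3-  9y 14y 14y 14y 14y
13y 10y  5y  3-  3-  3-  7y 11y 12y 13y 14y 14y 14y 14y 13y 12. 12. 12. 12. 12. 12. 12. 12y  7y  3-  2-  3-  4- 12y 14y 14y 14y
 9y  7y  3-  3-  3.  6y 11y 13y 14y 14y 14y 14y 13- 12- 12. 12. 12. 12. 12. 
[... 2295 characters left out ...]
  3-  2y  2-  3-  3.  3-  5y 12y 14y 14y 14y 14y 14y 14y 14y
12y 12y 12y 13y 14y 14y 13y  9y  4y  3-  2-  3-  3-  2-  3-  3-  3-  3-  3-  2-  3-  4-  8y 13y 14y 14y 15y 14y 14y 14y 14y 14y
12y 12y 12y 12y 13y 14y 14y 13y  9y  6y  3y  3-  3-  3-  3-  3-  3-  2-  4-  6y  8y 12y 14y 14y 14y 14y 14y 14y 14y 14y 14y 14y
12y 12y 12y 12y 11y 13y 14y 14y 12y  7y  7-  8y  8y  8y  8y  7y  7y  9y 12y 14y 14y 14y 14y 14y 14y 14y 14y 14y 14y 14y 14y 14y
19y 13y 12y 12y 11y 12y 13y 14y 13y 10y 12y 13y 14y 14y 14y 14y 14y 14y 15y 14y 14y 14y 14y 14y 14y 14y 14y 14y 14y 14y 14y 14y
21y 15y 12y 12y 12y 12y 12y 13y 14y 14y 15y 14y 14y 14y 14y 14y 14y 14y 14y 14y 14y 14y 14y 14y 14y 14y 14y 14y 14y 14y 14y 14y
```

```bash
cat >> h.py <<'E'
def slot(p,guess=(629.7,275.9,190),z=190,h=42):
    c=proj(p,guess).round().astype(int); img=cv2.GaussianBlur(p['pixels'],(3,3),0)
    hsv=cv2.cvtColor(img,cv2.COLOR_RGB2HSV)[c[1]-h:c[1]+h,c[0]-h:c[0]+h].astype(int)
    res=[]
    for st_ in (70,90):
        m=((hsv[...,1]<st_)&(hsv[...,2]>55)).astype(np.uint8)
        n,l,s,cc=cv2.connectedComponentsWithStats(m)
        for i in range(1,n):
            x,y,w,hh,a=s[i]
            if a>120 and x>0 and y>0 and x+w<2*h and y+hh<2*h and np.hypot(x+w/2-h,y+hh/2-h)<18:
                pts=np.argwhere(l==i)[:,::-1].astype(float)+c-h
                W2=np.array([onz(p,q,z)[:2] for q in pts]); r=cv2.minAreaRect(W2.astype(np.float32)); b=cv2.boxPoints(r)
                L=max((b[1]-b[0],b[2]-b[1]),key=np.linalg.norm)
                print('S<',st_,'n',a,'ctr',np.round(r[0],2),'size',np.round(r[1],1),'yaw',(np.degrees(np.arctan2(L[1],L[0]))%180).round(1)); res.append((np.array(r[0]),np.degrees(np.arctan2(L[1],L[0]))%180))
    return res
E
python3 - <<'E'
from h import *
for f in ('w1','s1'):
  print(f); slot(np.load(f+'.npy',allow_pickle=True).item())
E
```

```text
w1
S< 70 n 1223 ctr [627.26 276.31] size [41.2 38.7] yaw 9.7
S< 90 n 1399 ctr [627.5 275.9] size [42.4 40.5] yaw 18.8
s1
S< 70 n 693 ctr [628.93 276.52] size [28.1 21.1] yaw 87.8
S< 90 n 760 ctr [629.05 276.32] size [29.1 21.4] yaw 87.7
```

Emit:
play_rows([
  {"dx": -0.03,"dy": -0.02,"dz": 0,"turn": -0.12},
  {"dx": -0.07,"dy": -0.04,"dz": 0,"turn": -0.25},
  {"dx": -0.1,"dy": -0.06,"dz": 0,"turn": -0.38},
  {"dx": -0.13,"dy": -0.08,"dz": 0,"turn": -0.51},
  {"dx": -0.16,"dy": -0.1,"dz": 0,"turn": -0.64},
  {"dx": -0.19,"dy": -0.1,"dz": 0,"turn": -0.74},
  {"dx": -0.19,"dy": -0.1,"dz": 0,"turn": -0.74},
])

```text
time_s: 37.17
position: [626.2, 217.5, 270.3]
ee_rot: [-1.548, -2.733, 0.0]
wrist_force: [-0.4, 0.1, 1.0]
width: 9.2
gripper_force: 59.2
```

Emit:
play_rows([
  {"dx": 0,"dy": 0,"dz": 0,"turn": -0.12},
  {"dx": 0,"dy": 0,"dz": 0,"turn": -0.25},
  {"dx": 0,"dy": 0,"dz": 0,"turn": -0.38},
  {"dx": 0,"dy": 0,"dz": 0,"turn": -0.51},
  {"dx": 0,"dy": 0,"dz": 0,"turn": -0.64},
  {"dx": 0,"dy": 0,"dz": 0,"turn": -0.738},
  {"dx": 0,"dy": 0,"dz": 0,"turn": -0.738},
  {"dx": 0,"dy": 0,"dz": 0,"turn": -0.738},
])

```text
time_s: 37.83
position: [627.7, 218.4, 269.4]
ee_rot: [2.259, 2.183, 0.0]
wrist_force: [-0.5, -0.1, -0.8]
width: 9.3
gripper_force: 59.2
```

Emit:
play_rows([
  {"dx": 0,"dy": 0,"dz": 0,"turn": 0},
  {"dx": 0,"dy": 0,"dz": 0,"turn": 0},
  {"dx": 0,"dy": 0,"dz": 0,"turn": 0},
])

```text
time_s: 38.08
position: [627.5, 218.4, 269.5]
ee_rot: [-2.261, -2.181, -0.0]
wrist_force: [0.7, 0.1, -0.2]
width: 9.5
gripper_force: 59.2
```

```bash
python3 - <<'E'
from h import *
o=st(); p=cap('wrist'); np.save('s2.npy',p); np.save('s2o.npy',o); slot(p); redrect(p); print(np.array(p['pose'])[:3,3]-o['position'])
hsv=cv2.cvtColor(p['pixels'],cv2.COLOR_RGB2HSV).astype(int)
a=hsv[206:318:3,228:274:2]
for r in a: print(' '.join('%3d%s'%(v,'R' if s>120 and (h<8 or h>168) else '.' ) for h,s,v in r))
E
```

```text
t 38.08 pos [627.5 218.4 269.5] yaw_y -2.07 w 9.5 gf 59.2 F [ 0.7  0.1 -0.2] q [-0.62  0.65  0.47  1.33 -0.3   1.24 -0.17]
S< 70 n 669 ctr [628.8  275.79] size [28.  20.5] yaw 85.5
S< 90 n 755 ctr [628.87 276.34] size [28.6 21.2] yaw 86.8
red [249. 265.] [238, 225, 22, 74, 1332] [array([248.5, 261.5]), array([73., 21.]), np.float64(90.0)] V pct [ 68.55  89.    99.   103.   107.  ] [625.1  92.   72. ]
[  3.61893599  64.03097555 142.24346289]
234. 235. 236. 236. 235. 235. 236. 235. 235. 233. 235. 235. 235. 235. 235. 236. 237. 235. 236. 235. 235. 235. 235.
235. 234. 236. 235. 236. 235. 234. 235. 235. 235. 235. 235. 235. 235. 236. 236. 234. 235. 235. 235. 235. 235. 236.
235. 235. 236. 235. 234. 235. 234. 228. 185. 146. 145. 147. 148. 192. 229. 234. 235. 235. 234. 236. 236. 235. 235.
234. 236. 235. 236. 235. 235. 205.  90.  69R  73R  73R  74R  74R  75. 106. 224. 236. 234. 235. 235. 236. 234. 235.
236. 235. 234. 234. 234. 229. 142.  71R  71.  72R  73R  73R  71R  74R  77R 157. 230. 235. 235. 235. 235. 235. 235.
235. 235. 234. 229. 160.  92.  73.  70R  73R  70R  73R  75R  75R  76R  75R  80. 
[... 3014 characters left out ...]
  16.  15.
 13.  16.  15.  28.  20.  35.  61.  67.  83.  87.  82.  79.  83.  85.  84.  82.  31.  22.  22.  16.  12.  14.   7.
 15.  17.  18.  16.  17.  18.  20.  20.  19.  17.  20.  18.  16.  17.  16.  15.  22.  16.  15.   8.  18.  14.  10.
 16.  22.  18.  18.  14.  16.  22.  19.  21.  17.  17.  15.  15.  19.  18.  18.  17.  19.  15.  15.   7.  10.   5.
 15.  13.  12.  16.  17.  17.  17.  18.  18.  19.  17.  15.  18.  18.  16.  17.  19.  15.  15.  11.  11.  15.  12.
 12.  15.   9.  14.  19.  22.  22.  14.  17.  17.  17.  19.  16.  18.  18.  18.  16.  18.  11.  14.  14.  11.  18.
 14.  13.  10.  16.  20.  16.  13.  18.  13.  19.  21.  20.  15.  19.  17.  19.  17.  15.  18.  12.  10.  15.  14.
```

```bash
python3 - <<'E'
from h import *
from scipy.optimize import fsolve,least_squares
from scipy.spatial.transform import Rotation as R
for f,rows in (('s2',(238.3,297.5)),):
  p=np.load(f+'.npy',allow_pickle=True).item(); o=np.load(f+'o.npy',allow_pickle=True).item()
  M=R.from_rotvec(o['ee_rot']).as_matrix(); T=o['position']
  hs=cv2.cvtColor(p['pixels'],cv2.COLOR_RGB2HSV).astype(int); red=((hs[...,0]<8)|(hs[...,0]>168))&(hs[...,1]>120)
  col=lambda r:(np.where(red[r,230:270])[0].min()+np.where(red[r,230:270])[0].max())/2+230
  prof=hs[225:302,243:255,2].mean(1); print(prof.round(0).tolist())
  print('col mid',col(250),col(270),col(290))
  g=lambda v:[proj(p,T+M@np.array([v[0]+16,0,-v[1]]))[1]-rows[0],proj(p,T+M@np.array([v[0]-16,0,-v[1]]))[1]-rows[1]]
  s=fsolve(g,[0,32]); print('x off, top above TCP',s)
  for zt in (30,32,34): print(zt,[least_squares(lambda v:proj(p,T+M@np.array([v[0]+e,0,-zt]))[1]-r,[0]).x for e,r in ((16,rows[0]),(-16,rows[1]))])
  print('y off',least_squares(lambda v:proj(p,T+M@np.array([s[0],v[0],-s[1]]))[0]-col(270),[0]).x)
E
```

```text
[73.0, 72.0, 72.0, 72.0, 73.0, 72.0, 73.0, 72.0, 72.0, 72.0, 72.0, 78.0, 82.0, 90.0, 95.0, 98.0, 99.0, 101.0, 104.0, 105.0, 105.0, 105.0, 105.0, 105.0, 105.0, 106.0, 105.0, 104.0, 105.0, 104.0, 104.0, 104.0, 105.0, 103.0, 104.0, 104.0, 103.0, 104.0, 103.0, 103.0, 104.0, 103.0, 102.0, 103.0, 102.0, 102.0, 103.0, 102.0, 102.0, 103.0, 102.0, 102.0, 102.0, 102.0, 102.0, 102.0, 101.0, 101.0, 102.0, 102.0, 101.0, 100.0, 101.0, 101.0, 101.0, 101.0, 100.0, 101.0, 100.0, 101.0, 100.0, 100.0, 98.0, 96.0, 124.0, 170.0, 156.0]
col mid 249.0 248.5 248.5
x off, top above TCP [-5.82950965 21.16071171]
30 [array([-1.88709285]), array([0.44939185])]
32 [array([-0.99507153]), array([1.87007218])]
34 [array([-0.10305021]), array([3.29075251])]
y off [1.34908744]
```

```bash
python3 - <<'E'
from h import *
from scipy.optimize import least_squares
from scipy.spatial.transform import Rotation as R
A=[];B=[]
for f in ('s1','s2'):
  p=np.load(f+'.npy',allow_pickle=True).item(); o=np.load(f+'o.npy',allow_pickle=True).item()
  M=R.from_rotvec(o['ee_rot']).as_matrix(); T=o['position']; C=np.array(p['pose'])
  print(f,'cam off tool',(M.T@(C[:3,3]-T)).round(2),'cam vs tool rot', np.degrees(R.from_matrix(M.T@C[:3,:3]).as_rotvec()).round(2))
  hs=cv2.cvtColor(p['pixels'],cv2.COLOR_RGB2HSV).astype(int); red=((hs[...,0]<8)|(hs[...,0]>168))&(hs[...,1]>120)
  cm=np.mean([(np.where(red[r,230:270])[0].min()+np.where(red[r,230:270])[0].max())/2+230 for r in range(248,292)])
  y=least_squares(lambda v:proj(p,T+M@np.array([0,v[0],-32]))[0]-cm,[0]).x[0]
  s=np.mean([r[0] for r in slot(p)],0); ty=M[:2,1]
  print('key col',cm.round(2),'y off',y.round(2),'slot rel tool',(M.T@(np.append(s,190)-T)).round(2))
  A.append(ty);B.append(ty@s-y)
print('slot by tool-y only',np.linalg.solve(np.array(A),B))
E
```

```text
s1 cam off tool [  64.01   -1.05 -142.26] cam vs tool rot [-11.94 -11.89  89.43]
S< 70 n 693 ctr [628.93 276.52] size [28.1 21.1] yaw 87.8
S< 90 n 760 ctr [629.05 276.32] size [29.1 21.4] yaw 87.7
key col 248.69 y off -0.99 slot rel tool [63.36  3.05 79.74]
s2 cam off tool [  64.16    1.31 -142.22] cam vs tool rot [-11.91 -11.83  89.44]
S< 70 n 669 ctr [628.8  275.79] size [28.  20.5] yaw 85.5
S< 90 n 755 ctr [628.87 276.34] size [28.6 21.2] yaw 86.8
key col 248.89 y off 1.52 slot rel tool [57.65 -0.72 79.5 ]
slot by tool-y only [627.39351375 278.29294055]
```

Emit:
play_rows([
  {"dx": 0,"dy": 0,"dz": 0,"turn": 0},
  {"dx": 0,"dy": 0,"dz": 0,"turn": 0},
  {"dx": 0,"dy": 0,"dz": 0,"turn": 0},
])

```text
time_s: 38.38
position: [627.3, 218.5, 269.4]
ee_rot: [-2.262, -2.18, -0.0]
wrist_force: [0.3, -0.0, -0.8]
width: 9.4
gripper_force: 59.2
```

```bash
python3 - <<'E'
from h import *
for i in range(4): o=status.get_obs(); p=cams.capture('wrist'); print(o['time_s'],o['position'].round(2),np.array(p['pose'])[:3,3].round(2)); slot(p)
E
```

```text
38.3833 [627.35 218.51 269.41] [631.03 282.57 411.67]
S< 70 n 685 ctr [628.91 276.27] size [27.8 20.5] yaw 87.9
S< 90 n 742 ctr [629.37 275.86] size [29.3 22. ] yaw 85.9
38.4333 [627.35 218.51 269.39] [631.03 282.58 411.66]
S< 70 n 677 ctr [628.9  275.92] size [27.1 20.5] yaw 87.9
S< 90 n 744 ctr [628.89 275.89] size [28.6 22. ] yaw 87.9
38.4833 [627.34 218.54 269.41] [631.03 282.59 411.65]
S< 70 n 680 ctr [628.9  275.92] size [27.1 20.5] yaw 87.9
S< 90 n 743 ctr [628.89 275.9 ] size [28.6 22. ] yaw 87.9
38.5333 [627.36 218.56 269.42] [631.03 282.6  411.65]
S< 70 n 683 ctr [628.9  275.93] size [27.1 20.5] yaw 87.9
S< 90 n 744 ctr [628.89 275.9 ] size [28.6 22. ] yaw 87.9
```

Emit:
play_rows([
  {"dx": 0,"dy": 0.06,"dz": 0,"turn": 0},
  {"dx": 0,"dy": 0.12,"dz": 0,"turn": 0},
  {"dx": 0,"dy": 0.17,"dz": 0,"turn": 0},
  {"dx": 0,"dy": 0.191,"dz": -0.05,"turn": 0},
  {"dx": 0,"dy": 0.191,"dz": -0.1,"turn": 0},
  {"dx": 0,"dy": 0.191,"dz": -0.138,"turn": 0},
  {"dx": 0,"dy": 0.191,"dz": -0.138,"turn": 0},
  {"dx": 0,"dy": 0.191,"dz": -0.138,"turn": 0},
])

```text
time_s: 39.25
position: [627.2, 275.4, 227.4]
ee_rot: [-2.263, -2.179, 0.003]
wrist_force: [0.7, -0.2, -0.5]
width: 9.3
gripper_force: 59.2
```

Emit:
play_rows([
  {"dx": 0,"dy": 0,"dz": 0,"turn": 0},
  {"dx": 0,"dy": 0,"dz": 0,"turn": 0},
  {"dx": 0,"dy": 0,"dz": 0,"turn": 0},
  {"dx": 0,"dy": 0,"dz": 0,"turn": 0},
  {"dx": 0,"dy": 0,"dz": 0,"turn": 0},
])

```text
time_s: 39.67
position: [627.6, 275.8, 228.5]
ee_rot: [2.262, 2.18, 0.001]
wrist_force: [0.4, -0.8, -0.2]
width: 9.2
gripper_force: 59.2
```

```bash
python3 - <<'E'
from h import *
from scipy.spatial.transform import Rotation as R
o=st(); p=cap('wrist'); C=np.array(p['pose']); M=R.from_rotvec(o['ee_rot']).as_matrix(); print('cam off',(M.T@(C[:3,3]-o['position'])).round(2))
hs=cv2.cvtColor(p['pixels'],cv2.COLOR_RGB2HSV).astype(int); print(hs[225:302,243:255,2].mean(1).round(0).tolist())
q=cap('side'); s=cap('scene')
for n,P in (('side',q),('scene',s)):
  c=proj(P,o['position']+[0,0,16]).round().astype(int); print(n,c); redrect(P)
E
```

```text
t 39.67 pos [627.6 275.8 228.5] yaw_y -2.13 w 9.2 gf 59.2 F [ 0.4 -0.8 -0.2] q [-0.68  0.71  0.46  1.32 -0.32  1.18 -0.23]
cam off [  64.15    1.31 -142.28]
[48.0, 48.0, 48.0, 48.0, 48.0, 48.0, 48.0, 48.0, 48.0, 48.0, 49.0, 52.0, 58.0, 63.0, 68.0, 70.0, 71.0, 72.0, 75.0, 76.0, 77.0, 77.0, 78.0, 76.0, 77.0, 76.0, 76.0, 77.0, 76.0, 76.0, 76.0, 77.0, 76.0, 76.0, 76.0, 77.0, 75.0, 76.0, 76.0, 76.0, 76.0, 76.0, 76.0, 76.0, 76.0, 77.0, 76.0, 76.0, 76.0, 76.0, 76.0, 74.0, 75.0, 76.0, 75.0, 75.0, 75.0, 75.0, 75.0, 75.0, 75.0, 75.0, 76.0, 74.0, 75.0, 74.0, 74.0, 74.0, 75.0, 75.0, 74.0, 75.0, 73.0, 72.0, 110.0, 173.0, 191.0]
side [274  91]
red [87.  26.8] [62, 0, 53, 60, 1824] [array([87.4, 24.1]), array([33.3, 65.1]), np.float64(22.9)] V pct [ 54.   70.   90.5  98.  102. ] [-182.6 1282.    72. ]
red [58.3 92. ] [33, 55, 53, 74, 2029] [array([59.2, 92.3]), array([32.6, 68.7]), np.float64(22.4)] V pct [ 54.  73.  90.  99. 103.] [-166.1  649.    72. ]
red [ 25.9 146.8] [2, 122, 63, 72, 1534] [array([ 28.7, 152.7]), array([53.1, 62.1]), np.float64(43.5)] V pct [ 53.    72.25  95.   114.   130.  ]
[... 938 characters left out ...]
.4)] V pct [ 60.  87. 106. 117. 125.] [-952.8 -167.2   72. ]
red [14.  78.8] [0, 64, 38, 31, 693] [array([18.5, 79. ]), array([30., 37.]), np.float64(90.0)] V pct [ 68.  82. 209. 216. 218.] [  272.7 -1791.     72. ]
red [342.9 103.7] [337, 94, 10, 22, 75] [array([342.8, 104.4]), array([21.6,  6.5]), np.float64(75.3)] V pct [ 51.7  59.   74.  103.5 117. ] [-460.4 -210.9   72. ]
red [370.4 136.3] [360, 133, 22, 8, 80] [array([370.3, 136.8]), array([21.3,  6.1]), np.float64(7.1)] V pct [50.   52.   53.   55.   57.05] [-199.3   32.    72. ]
red [332.  169.4] [320, 156, 27, 24, 327] [array([333.1, 170. ]), array([31.4, 15.5]), np.float64(35.8)] V pct [ 54.  77. 103. 113. 119.] [148.7  12.7  72. ]
```

Emit:
play_rows([
  {"dx": 0,"dy": 0,"dz": -0.015,"turn": 0},
  {"dx": 0,"dy": 0,"dz": -0.025,"turn": 0},
  {"dx": 0,"dy": 0,"dz": -0.033,"turn": 0},
  {"dx": 0,"dy": 0,"dz": -0.04,"turn": 0},
  {"dx": 0,"dy": 0,"dz": -0.045,"turn": 0},
  {"dx": 0,"dy": 0,"dz": -0.045,"turn": 0},
])

```text
time_s: 40.32
position: [627.1, 275.8, 213.9]
ee_rot: [-2.262, -2.18, 0.002]
wrist_force: [0.2, -0.2, -1.1]
width: 9.2
gripper_force: 59.2
```

```bash
python3 - <<'E'
from h import *
o=st(); print(o['torque'].round(3))
E
```

```text
t 40.32 pos [627.1 275.8 213.9] yaw_y -2.12 w 9.2 gf 59.2 F [ 0.2 -0.2 -1.1] q [-0.68  0.72  0.46  1.34 -0.32  1.15 -0.23]
[ 0.08   0.038 -0.044]
```

Emit:
play_rows([
  {"dx": 0,"dy": 0,"dz": -0.01,"turn": 0},
  {"dx": 0,"dy": 0,"dz": -0.018,"turn": 0},
  {"dx": 0,"dy": 0,"dz": -0.025,"turn": 0},
  {"dx": 0,"dy": 0,"dz": -0.03,"turn": 0},
  {"dx": 0,"dy": 0,"dz": -0.03,"turn": 0},
  {"dx": 0,"dy": 0,"dz": -0.03,"turn": 0},
])

```text
time_s: 40.82
position: [627.3, 275.8, 205.4]
ee_rot: [-2.262, -2.18, 0.0]
wrist_force: [0.1, -0.7, 0.2]
width: 9.0
gripper_force: 59.2
```

```bash
python3 - <<'E'
from h import *
o=st(); print(o['torque'].round(3))
E
```

```text
t 40.82 pos [627.3 275.8 205.4] yaw_y -2.12 w 9.0 gf 59.2 F [ 0.1 -0.7  0.2] q [-0.68  0.73  0.45  1.35 -0.33  1.14 -0.23]
[-0.055 -0.071 -0.029]
```

Sliding in free of force. On to the shoulder.

Emit:
play_rows([
  {"dx": 0,"dy": 0,"dz": -0.008,"turn": 0},
  {"dx": 0,"dy": 0,"dz": -0.014,"turn": 0},
  {"dx": 0,"dy": 0,"dz": -0.019,"turn": 0},
  {"dx": 0,"dy": 0,"dz": -0.023,"turn": 0},
  {"dx": 0,"dy": 0,"dz": -0.023,"turn": 0},
  {"dx": 0,"dy": 0,"dz": -0.023,"turn": 0},
])

```text
time_s: 41.32
position: [627.4, 275.8, 199.5]
ee_rot: [-2.262, -2.18, -0.001]
wrist_force: [-2.4, 0.0, 5.2]
width: 9.3
gripper_force: 59.9
```

```bash
python3 - <<'E'
from h import *
o=st(); print(o['torque'].round(3))
E
```

```text
t 41.32 pos [627.4 275.8 199.5] yaw_y -2.11 w 9.3 gf 59.9 F [-2.4  0.   5.2] q [-0.68  0.73  0.45  1.36 -0.33  1.12 -0.22]
[-0.161  0.519 -0.011]
```

Emit:
play_rows([
  {"dx": 0,"dy": 0,"dz": -0.003,"turn": 0},
  {"dx": 0,"dy": 0,"dz": -0.003,"turn": -0.1},
  {"dx": 0,"dy": 0,"dz": -0.003,"turn": -0.22},
  {"dx": -0.001,"dy": 0.001,"dz": -0.003,"turn": -0.34},
  {"dx": -0.002,"dy": 0.001,"dz": -0.003,"turn": -0.46},
  {"dx": -0.003,"dy": 0.001,"dz": -0.003,"turn": -0.58},
  {"dx": -0.003,"dy": 0.002,"dz": -0.003,"turn": -0.7},
  {"dx": -0.004,"dy": 0.002,"dz": -0.003,"turn": -0.8},
])

```text
time_s: 41.98
position: [627.0, 275.9, 199.5]
ee_rot: [2.827, 1.368, 0.004]
wrist_force: [-1.0, -1.6, 7.5]
width: 8.8
gripper_force: 60.4
```

```bash
python3 - <<'E'
from h import *
o=st(); print(o['torque'].round(3))
E
```

```text
t 41.98 pos [627.  275.9 199.5] yaw_y -38.37 w 8.8 gf 60.4 F [-1.  -1.6  7.5] q [-0.76  0.77  0.62  1.36 -0.46  1.15 -0.76]
[-0.226  0.384  0.079]
```

Emit:
play_rows([
  {"dx": 0,"dy": 0.001,"dz": 0,"turn": -0.12},
  {"dx": -0.001,"dy": 0.001,"dz": 0,"turn": -0.24},
  {"dx": -0.001,"dy": 0.001,"dz": 0,"turn": -0.36},
  {"dx": -0.002,"dy": 0.002,"dz": 0,"turn": -0.48},
  {"dx": -0.002,"dy": 0.002,"dz": 0,"turn": -0.6},
  {"dx": -0.002,"dy": 0.002,"dz": 0,"turn": -0.7},
  {"dx": -0.002,"dy": 0.002,"dz": 0,"turn": -0.8},
  {"dx": -0.002,"dy": 0.002,"dz": 0,"turn": -0.85},
])

```text
time_s: 42.65
position: [625.9, 276.8, 199.5]
ee_rot: [3.12, 0.368, 0.002]
wrist_force: [-2.8, -0.1, 7.4]
width: 8.8
gripper_force: 60.6
```

Emit:
play_rows([
  {"dx": 0,"dy": 0,"dz": 0,"turn": 0},
  {"dx": 0,"dy": 0,"dz": 0,"turn": 0},
  {"dx": 0,"dy": 0,"dz": 0,"turn": 0},
])

```text
time_s: 42.9
position: [625.9, 276.8, 199.5]
ee_rot: [-3.119, -0.373, -0.002]
wrist_force: [-1.7, -0.4, 6.4]
width: 9.3
gripper_force: 60.5
```

```bash
python3 - <<'E'
from h import *
o=st(); print(o['torque'].round(3))
E
```

```text
t 42.9 pos [625.9 276.8 199.5] yaw_y -76.37 w 9.3 gf 60.5 F [-1.7 -0.4  6.4] q [-0.84  0.81  0.79  1.37 -0.59  1.2  -1.33]
[-0.138  0.678 -0.005]
```

Emit:
play_rows([
  {"dx": 0,"dy": 0,"dz": 0,"turn": -0.08},
  {"dx": 0,"dy": 0,"dz": 0,"turn": -0.16},
  {"dx": 0,"dy": 0,"dz": 0,"turn": -0.2},
  {"dx": 0,"dy": 0,"dz": 0,"turn": -0.2},
  {"dx": 0,"dy": 0,"dz": 0,"turn": -0.2},
])

```text
time_s: 43.32
position: [626.0, 277.8, 199.5]
ee_rot: [-3.137, -0.129, -0.003]
wrist_force: [-2.5, 0.4, 8.1]
width: 9.3
gripper_force: 60.4
```

```bash
python3 - <<'E'
from h import *
o=st(); print(o['torque'].round(3))
E
```

```text
t 43.32 pos [626.  277.8 199.5] yaw_y -85.29 w 9.3 gf 60.4 F [-2.5  0.4  8.1] q [-0.85  0.82  0.83  1.37 -0.62  1.21 -1.46]
[0.113 0.526 0.114]
```

Emit:
play_rows([
  {"dx": 0,"dy": 0,"dz": 0.004,"turn": 0.04},
  {"dx": 0,"dy": 0,"dz": 0.006,"turn": 0.08},
  {"dx": 0,"dy": 0,"dz": 0.006,"turn": 0.08},
  {"dx": 0,"dy": 0,"dz": 0.006,"turn": 0.08},
  {"dx": 0,"dy": 0,"dz": 0.006,"turn": 0.08},
])

```text
time_s: 43.73
position: [625.8, 277.6, 199.6]
ee_rot: [-3.133, -0.225, -0.002]
wrist_force: [0.3, 0.7, 1.6]
width: 9.2
gripper_force: 59.4
```

Emit:
play_rows([
  {"dx": 0,"dy": 0,"dz": 0,"turn": 0},
  {"dx": 0,"dy": 0,"dz": 0,"turn": 0},
  {"dx": 0,"dy": 0,"dz": 0,"turn": 0},
  {"dx": 0,"dy": 0,"dz": 0,"turn": 0},
  {"dx": 0,"dy": 0,"dz": 0,"turn": 0},
  {"dx": 0,"dy": 0,"dz": 0.05,"turn": 0},
  {"dx": 0,"dy": 0,"dz": 0.15,"turn": 0},
  {"dx": 0,"dy": 0,"dz": 0.28,"turn": 0},
], hand=0.5)

```text
time_s: 44.4
position: [623.7, 277.2, 281.1]
ee_rot: [3.132, 0.225, -0.011]
wrist_force: [0.1, 0.7, 0.3]
width: 42.8
gripper_force: 0.0
```

Emit:
play_rows([
  {"dx": 0.1,"dy": 0,"dz": 0.05,"turn": 0},
  {"dx": 0.2,"dy": 0,"dz": 0.05,"turn": 0},
  {"dx": 0.2,"dy": 0,"dz": 0.05,"turn": 0},
  {"dx": 0.2,"dy": 0,"dz": 0.05,"turn": 0},
  {"dx": 0.2,"dy": 0,"dz": 0.05,"turn": 0},
  {"dx": 0.2,"dy": 0,"dz": 0.05,"turn": 0},
])

```text
time_s: 44.9
position: [684.6, 277.5, 298.1]
ee_rot: [-3.133, -0.226, 0.002]
wrist_force: [0.3, 0.4, 0.5]
width: 42.6
gripper_force: 0.0
```

```bash
python3 - <<'E'
from h import *
o=st(); p=cap('wrist'); np.save('f.npy',p)
print(proj(p,(629,276,224)),proj(p,(629,276,190))); redrect(p)
hsv=cv2.cvtColor(p['pixels'],cv2.COLOR_RGB2HSV).astype(int);H=hsv[...,0]
m=((H<8)|(H>168))&(hsv[...,1]>120)&(hsv[...,2]>50); n,l,s,c=cv2.connectedComponentsWithStats(m.astype(np.uint8))
for i in range(1,n):
  if s[i][4]>100:
    P=np.array([onz(p,q,232)[:2] for q in np.argwhere(l==i)[:,::-1]]); e,V=np.linalg.eigh(np.cov(P.T)); print('key top',P.mean(0).round(1),np.sqrt(12*e).round(1),np.degrees(np.arctan2(V[1,1],V[0,1])).round(1))
print('grey/green dots'); 
for lo,hi in (((45,80,40),(80,255,255)),): 
  for c,s,_ in blobs(p,lo,hi,5): print(c,onz(p,c,184).round(1))
E
```

```text
t 44.9 pos [684.6 277.5 298.1] yaw_y -81.75 w 42.6 gf 0.0 F [0.3 0.4 0.5] q [-0.73  0.84  0.83  1.   -0.58  1.51 -1.49]
[238.89242357 265.86016393] [240.08416524 248.25590436]
red [238.7 262. ] [232, 238, 14, 48, 478] [array([238.5, 261.5]), array([47., 13.]), np.float64(90.0)] V pct [ 62.    68.25 145.   167.   173.  ] [549.2 270.7  72. ]
key top [637.2 277.1] [ 8.8 42. ] -172.8
grey/green dots
```

```bash
python3 - <<'E'
from h import *
for n in ('side','scene'):
  P=cap(n); print(n,'exp bow mid/top',proj(P,(628.5,277,213)).round(1),proj(P,(628.5,277,232)).round(1)); c0=proj(P,(628.5,277,213))
  for c,s,_ in blobs(P,(0,130,50),(8,255,255),8)+blobs(P,(170,130,50),(180,255,255),8):
    if np.hypot(*(c-c0))<25: print('red',c.round(1),s.tolist())
  if n=='side':
    for c in cups(P,42):
      if 540<c[2][0]<690 and 100<c[2][1]<300: print(c)
    print('exp cups',[proj(P,(x,y,42)).round(1) for x,y in ((573.6,211),(641.5,208))])
E
```

```text
side exp bow mid/top [274.5  99.3] [274.6  93.9]
red [273.5  99.5] [269, 94, 9, 11, 66]
(array([258.1, 158.9]), [253, 155, 12, 9, 85], array([568.7, 198.7,  42. ]))
(array([278.5, 158.4]), [273, 155, 12, 8, 84], array([635. , 194.6,  42. ]))
exp cups [array([259.2, 156.5]), array([279.9, 155.7])]
scene exp bow mid/top [353.3 232.5] [354.4 226.8]
red [353.8 231.6] [351, 225, 6, 15, 40]
```

The key stands at full depth in both views, turned about 80° with the rotor at its stop, and the tray and cups are in place.

```bash
python3 -c "
from rig import close_job
print(close_job())"
```

```text
the job is handed in; nothing more can be done
None
```

I handed the job in: all four cups are seated in the tray, the tray is fully home, and the key is fully in the switch, turned clockwise to the end stop and left there; `close_job` returned no verdict.

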